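Lay out the sugar sampler with the tongs

TASK

Take the sugar tongs from their stand and, handling the sugar only with the tongs, set the sugar stick in the tray's pocket 1 (handle end, one stud) lying along the tray's length, then the cube in pocket 2, then the round tablet in pocket 3, each gently put down flat, let go and near the middle of its pocket. Leave the broken lump where it is on the plate and do not disturb the shaker, jug and cup. Finish by standing the tongs upright in their stand again, tips on its floor, and let go.

Things in the scene. Friction and masses are not known exactly. Their poses are not given: they have to be found in the camera images.
- tongs: Loose sprung steel sugar tongs, 70 g, 152 mm tall, upright, tips down, in tongs_stand. Origin midway between the tips at their lower end; z up to the bow (pivot at 145 mm). The arms lie to +y and -y and open along y. Jaws 16 mm wide (x), 4 mm thick, 24 mm tall; fully open the gap is 44 mm, 52 mm over the outsides. Arms at most 18 mm wide in x
- tongs_grip (a point): grip point on the tongs' axis, 95 mm above the tips (flat strips, 66 to 121 mm). Grip from above, closing along tongs y. Width over the strips: 53 mm open (as standing), 44 with 18 mm at the jaws, 38 shut; the jaw gap changes 2.9 times as much. Closing takes 5 to 6 N, 15 to 30 N holds a lump. They spring open as the gripper widens and are lost beyond 53 mm
- tongs_l (a joint): hinge of the +y arm (the other arm mirrors it): 0 = tongs fully open (44 mm gap), 0.09 = jaws parallel with an 18 mm gap, 0.152 = jaws meet
- tongs_stand: fixed narrow steel pot that keeps the tongs upright: inside 64 mm (y) by 22 mm (x), walls 3 mm, floor 4 mm thick, rim 64 mm above the work surface with a flared lip to 70 mm. Origin under its middle. The tongs stand in it with their axes parallel to its axes (a half turn about z is as good)
- stand_floor (a point): middle of the inside floor of tongs_stand, where the origin of the standing tongs belongs; axes as the stand
- tray: fixed wooden tray, 178 mm (y) by 62 mm (x), 22 mm high, three open pockets in a row along y, each 54 x 54 mm inside, walls and floor 4 mm thick. A steel loop handle sticks out 24 mm at its +y end, next to pocket 1; a 15 mm ledge along the -x side carries one, two and three steel studs beside pockets 1, 2 and 3. Origin under its middle
- pocket_1 (a point): centre of the floor of pocket 1 (one stud, at the handle end); axes as the tray
- pocket_2 (a point): centre of the floor of pocket 2 (two studs, the middle one); axes as the tray
- pocket_3 (a point): centre of the floor of pocket 3 (three studs, far from the handle); axes as the tray
- plate: fixed flat round plate of dark slate, 184 mm across, 8 mm thick, without a rim; the four sugar lumps lie close together on its middle. Origin under its middle
- lump_stick: long white sugar lump, 30 (x) x 18 (y) x 18 mm, lying on the plate; origin in the middle of its underside. 12 g
- lump_cube: white sugar cube, 18 mm each way, on the plate; origin in the middle of its underside. 12 g
- lump_tablet: round white sugar tablet, 20 mm across, 16 mm high, on its flat face on the plate; origin in the middle of its underside. 12 g
- stick_mid (a point): middle of the stick, 9 mm above its underside
- cube_mid (a point): middle of the cube, 9 mm above its underside
- tablet_mid (a point): middle of the tablet, 8 mm above its underside
- lump_broken: broken white sugar cube, 18 x 18 mm, with half its top missing (13 mm high at its -x half, 7 mm at the other), on the plate; origin in the middle of its underside. Stays there
- shaker: bystander: shaker jar, 42 mm across, 96 mm tall, between plate and tray on the robot's side; origin under its middle
- jug: bystander: steel milk jug, 76 x 116 mm, 97 mm tall, at the back left; origin under its middle
- cup: bystander: upturned espresso cup, 65 x 88 mm, 50 mm tall, at the back right; origin under its middle
Things that resemble listed ones, but are neither listed nor needed, are in the scene too. Several things have the shape of the tongs; the one meant has the colours described above.

How it is judged:
By the outcome, as a careful person would: the job done as asked, in the order asked, and still so for the second after the job is handed in, with the robot touching nothing.
It also fails if it takes over 72 s, if anything falls off the work surface, if the arm or the gripper's body presses on something with over 40 N, if the wrist force passes 120 N, or if a joint passes its speed limit or range.

ROBOT

A 6-joint arm with a two-finger parallel gripper is mounted at the origin on a cart in front of the work surface, level with it; the furniture and walls round the work are solid. World frame = base frame: x ahead of the robot, y to its left, z up, the work surface at z = 0. Lengths are in mm, angles in rad, forces in N, time in s.
With the tool pointing down it reaches from about 300 to 750 mm from the base axis. Payload 8.5 kg.
Tool frame: the origin (TCP) lies at the very end of the fingers, on their centre line; the grasp point (between the pads) lies 19 mm behind it (grip_point_offset is the distance from the TCP to the grasp point, in mm); z points along the fingers, y is the line along which they close (so a half turn about z gives the same grasp; the last joint's range is limited). The gripper opens to 88 mm and grips with 3 to 60 N. Pads are 18 mm wide; open, the fingers measure 123 mm over their backs; the gripper's body (75 mm by 187 mm) begins 45 mm behind the grasp point.
Start: joints at [1.105, 0.381, 1.297, -0, 1.464, -0.215], TCP at [136.49, 532.776, 209.948] pointing down, gripper open.
Joint ranges: [-3.11, 3.11], [-0.89, 2.33], [0.22, 2.48], [-1.42, 4.56], [0.17, 2.85], [-2.88, 2.88]. Speed limits (rad/s): [2.39, 2.39, 3.14, 3.14, 3.14, 3.14].

INTERFACE

Orientations are given as a 3x3 rotation matrix whose columns are the frame's x, y, z axes.
In Python, from station import read_state, snapshot, camera_params, job_done, grip_point_offset gives the robot as it stands. The module is installed in compiled form; this text tells all that it offers.
- The arm moves only by the tool move_arm, never from a script. Its argument "targets" is text: rows parted by semicolons, each of 7 numbers parted by spaces: the finger opening in mm, from 0 to 88.1, then the shift along the tool's x, y, z in mm, then the turn, a rotation vector about the tool's x, y, z in degrees. In form: jaw dx dy dz rx ry rz; .... A call has 1 to 8 rows; each row is the pose to reach, as a shift and turn from the pose commanded when the call began, along the tool's axes at that moment; what a row does not reach only later rows make up. A row lasts 1/8 s, in which the tool goes at most 62.5 mm and 10.7 degrees, less where a joint would pass 70% of its speed; a pose out of reach is approached as far as the arm can. A call with a gripper value outside its range is refused whole. The fingers move at their own pace and stop on an object; the grip force is fixed at half the most. Time passes only in rows, so rows that repeat a pose let the fingers close. It gives the time, the measured TCP pose, the force, the opening and the grip force at its end, in the units of the state.
- read_state(): the state, without advancing time (a new reading comes with each control period).
- snapshot(name): name is "scene" or "top"; returns the picture (420x560x3 uint8, blue, green, red); there is no depth.
- camera_params(name): a dict with "intrinsics" (3x3 intrinsics, pixels), "k1" (the pictures are not rectified: a ray, as slopes to the right and down, at radius r is drawn at 1 + k1 r^2 times it, then the intrinsics apply), "T" (4x4, takes a point from camera to world coordinates). Camera axes: x right, y down, z forward; pixel columns grow to the right and rows downward; lengths in mm; the calibration is good to about 2 mm. A picture is of the moment at which its call begins. camera_params takes no time and is no camera call.
- job_done(): hands the job in; it is judged then, once.
The state is a dict: "time_s": time; "joint_positions": joint angles; "dq": joint speeds; "joint_torque": joint torques, N m; "position": TCP position; "eef_rot": TCP orientation; "force": force on the tool from outside, world axes, zero at the start; "ft_torque": the same for the moment, N m; "finger_gap": opening from 0.0 (shut) to 1.0 (fully open); "grasp_force": force on a finger pad.
Only numpy, scipy, OpenCV 4.12 (cv2) and the standard library are available. Lean on these libraries where they do the work, as an engineer would, in place of code of your own. Each camera call takes 0.05 s, during which the arm holds its last target. There are 200 camera calls.

## Working session

There is one attempt and no reset: what is moved stays moved. The work goes in short steps, Python scripts to look and compute and a tool call to move; the robot and the scene stay as the last step left them, time stands still between calls to the robot, and variables do not carry over. Pictures are saved under pics/ and viewed, at most 10 in all, crops included, and the job is handed in when it is done.

Besides the shell and the picture viewer there is one more tool, called as name(argument=value, ...), one argument or row to a line, values as JSON. move_arm: Moves the arm, as the interface text tells. Its arguments: {"type":"object","properties":{"targets":{"type":"string"}},"required":["targets"]}

```bash
mkdir -p pics; cat > h.py <<'E'
import numpy as np, cv2
from station import *
def ray(cam,u,v):
    p=camera_params(cam);K=np.array(p["intrinsics"]);T=np.array(p["T"]);k=p["k1"]
    d=np.linalg.inv(K)@[u,v,1];d=d[:2];s=d.copy()
    for _ in range(20): s=d/(1+k*(s@s))
    return T[:3,3],T[:3,:3]@[s[0],s[1],1]
def at(cam,u,v,z):
    o,d=ray(cam,u,v);return np.round(o+d*(z-o[2])/d[2],1)
def pix(cam,P):
    p=camera_params(cam);K=np.array(p["intrinsics"]);T=np.array(p["T"])
    c=T[:3,:3].T@(np.array(P)-T[:3,3]);s=c[:2]/c[2];s=s*(1+p["k1"]*(s@s))
    return np.round((K@[s[0],s[1],1])[:2],1)
def crop(cam,name,x0,y0,w,h,f,img=None):
    img=snapshot(cam) if img is None else img
    cv2.imwrite(f"pics/{name}.png",cv2.resize(img[y0:y0+h,x0:x0+w],None,fx=f,fy=f,interpolation=cv2.INTER_CUBIC))
E
python3 - <<'E'
from h import *
a=snapshot("top");b=snapshot("scene")
cv2.imwrite("pics/top.png",a);cv2.imwrite("pics/scene.png",b)
for c in("top","scene"):
    p=camera_params(c);print(np.round(p["intrinsics"],1).tolist(),p["k1"],np.round(p["T"],3).tolist())
s=read_state();print(s)
print(grip_point_offset if not callable(grip_point_offset) else grip_point_offset())
E
```

```text
[[424.3, 0.0, 277.9], [0.0, 424.3, 209.1], [0.0, 0.0, 1.0]] -0.029194292292948242 [[-0.029, -0.999, 0.043, 501.479], [-1.0, 0.028, -0.014, 13.241], [0.013, -0.043, -0.999, 1080.548], [0.0, 0.0, 0.0, 1.0]]
[[540.6, 0.0, 280.9], [0.0, 540.6, 208.0], [0.0, 0.0, 1.0]] -0.06054229329436607 [[-0.779, -0.421, 0.465, 90.181], [-0.627, 0.544, -0.557, 553.664], [-0.018, -0.726, -0.688, 823.538], [0.0, 0.0, 0.0, 1.0]]
{'time_s': 0.1, 'joint_positions': array([ 1.10470091e+00,  3.81141492e-01,  1.29813109e+00, -5.09249276e-06,
        1.46361489e+00, -2.15296914e-01]), 'dq': array([ 0.00180562, -0.00111625, -0.00396893, -0.00030363,  0.00125974,
       -0.00167678]), 'joint_torque': array([ 3.90686968e-03, -4.38654542e+01, -2.24912167e+01,  7.14858714e-02,
        3.42288986e-02, -8.47798401e-05]), 'position': array([136.37107621, 532.5368625 , 209.41080362]), 'eef_rot': array([[-9.68714619e-01,  2.48176660e-01, -5.77366642e-04],
       [ 2.48177182e-01,  9.68713963e-01, -1.15896799e-03],
       [ 2.71674325e-04, -1.26599846e-03, -9.99999162e-01]]), 'force': array([0.06455099, 0.48310128, 0.19329965]), 'ft_torque': array([-0.00376454, -0.04466608, -0.014148  ]), 'grasp_force': 0.0, 'finger_gap': 0.9993744703001378}
18.700000000000003
```

View pics/top.png

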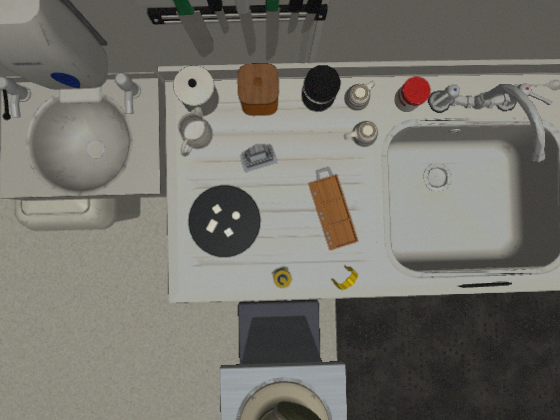

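View pics/scene.png

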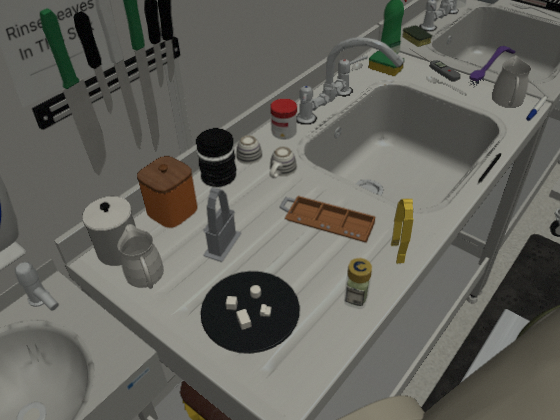

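Two tong shapes appear: grey steel ones standing in a pot (top 258,156; scene 218,225) and yellow ones (top 345,278; scene 403,230). The steel ones in the stand fit the description. I'll confirm that in a crop.

```bash
python3 - <<'E'
from h import *
crop("top","topc",180,135,200,150,4,cv2.imread("pics/top.png"))
crop("scene","scenec",190,180,200,150,4,cv2.imread("pics/scene.png"))
E
```

```text
(no output)
```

View pics/topc.png

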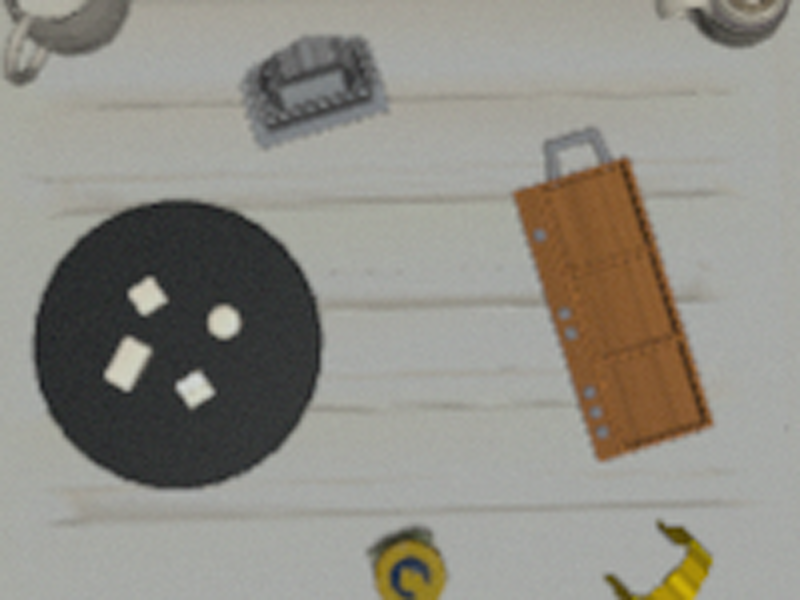

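View pics/scenec.png

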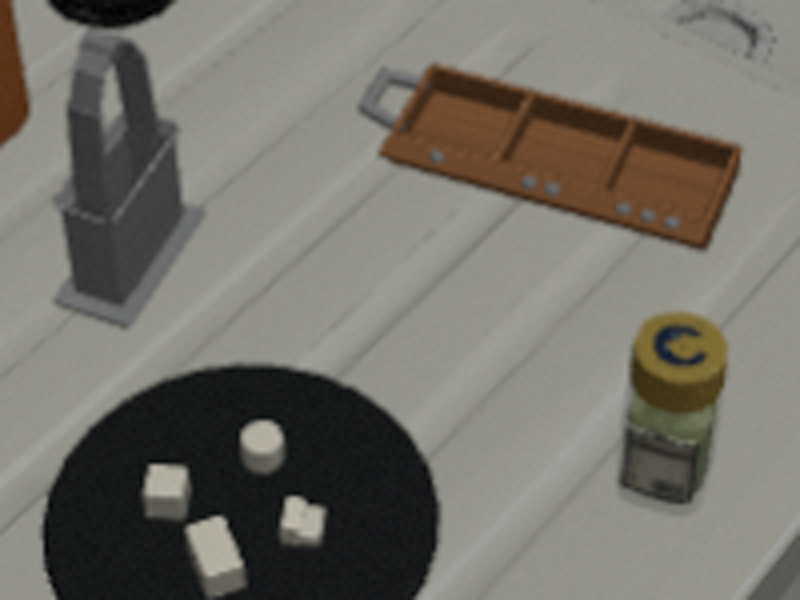

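The crop confirms it: the steel tongs' bow sticks out of the grey pot at topc (315,85). The cube is at (148,297), tablet (224,322), stick (128,363) and broken lump (195,388). The tray's handle is at top, with one stud at (540,235).

```bash
python3 - <<'E'
from h import *
t=lambda u,v,z:at("top",180+u/4-.4,135+v/4-.4,z)
s=lambda u,v,z:at("scene",190+u/4-.4,180+v/4-.4,z)
print("tray",[t(*p,22).tolist() for p in((514,192),(630,158),(714,424),(600,461))])
print("flange top",[t(*p,3).tolist() for p in((268,148),(390,108))])
print("flange scene",[s(*p,3).tolist() for p in((55,300),(125,325),(203,210))])
print("rim scene",[s(*p,70).tolist() for p in((57,198),(178,122))])
print("bow top", t(318,40,150), "scene",s(105,32,152))
print("plate",[t(*p,8).tolist() for p in((34,344),(322,344),(178,200),(178,488))])
print("shaker",t(412,572,96),s(660,490,0), s(680,345,96))
def go(cam):
    g=cv2.imread(f"pics/{cam}.png");m=(g.min(2)>130).astype(np.uint8)
    x,y,w,h=(192,185,70,70) if cam=="top" else (212,275,75,65)
    q=np.zeros_like(m);q[y:y+h,x:x+w]=m[y:y+h,x:x+w]
    if cam=="top":
        big=cv2.resize(g,None,fx=8,fy=8,interpolation=cv2.INTER_CUBIC).min(2)
        B=(big>125).astype(np.uint8);M=cv2.resize(cv2.circle(np.zeros_like(m),(224,220),30,1,-1),None,fx=8,fy=8)
        cs,_=cv2.findContours(B*M,0,1)
        for c in cs:
            if cv2.contourArea(c)<800:continue
            P=cv2.boxPoints(cv2.minAreaRect(c))/8-.44
            W=np.array([at(cam,*p,22)for p in P]);e=W[1]-W[0];f=W[2]-W[1]
            print(W.mean(0),np.linalg.norm(e),np.degrees(np.arctan2(e[1],e[0])),np.linalg.norm(f))
go("top")
E
```

```text
tray [[610.9, -79.4, 22.0], [630.3, -153.0, 22.0], [462.2, -199.8, 22.0], [441.3, -127.7, 22.0]]
flange top [[645.3, 75.0, 3.0], [668.8, -3.5, 3.0]]
flange scene [[683.0, 92.6, 3.0], [643.3, 82.8, 3.0], [666.0, -1.1, 3.0]]
rim scene [[681.0, 82.1, 70.0], [670.4, 5.9, 70.0]]
bow top [684.9  37.5 150. ] scene [676.3  41.2 152. ]
plate [[524.5, 225.4, 8.0], [519.3, 43.8, 8.0], [613.1, 132.5, 8.0], [431.4, 136.8, 8.0]]
shaker [384.9  -7.   96. ] [377.3   1.1   0. ] [380.   -5.5  96. ]
[493.425 123.55   22.   ] 18.677526602845475 -58.35230429874273 18.762729012593024
[510.525 164.975  22.   ] 30.203476621077876 -30.21547259983744 18.643229333996818
[534.775 104.175  22.   ] 18.70962319235746 -91.83773679038792 19.606376513777256
[552.025 151.65   22.   ] 18.560711193270564 -57.76556578105866 18.783237207680664
```

```bash
cat >> h.py <<'E'
from scipy.spatial.transform import Rotation as Ro
def st():
    s=read_state();R=np.array(s["eef_rot"]);y=R[:,1]
    print("t%.2f pos %s yaw %.1f tilt %s gap %.1f gf %.1f F %s j6 %.2f"%(s["time_s"],np.round(s["position"],1),np.degrees(np.arctan2(y[1],y[0])),np.round(R[:2,2],3),s["finger_gap"]*88.1,s["grasp_force"],np.round(s["force"],1),s["joint_positions"][5]));return s
def rel(*tg):
    "targets (x,y,z,yaw_of_tool_y_deg) -> shift and turn in the present tool frame"
    s=st();R=np.array(s["eef_rot"]);p=np.array(s["position"])
    for x,y,z,w in tg:
        a=np.radians(w);Y=np.array([np.cos(a),np.sin(a),0]);Z=np.array([0,0,-1.]);T=np.c_[np.cross(Y,Z),Y,Z]
        print((x,y,z,w),np.round(R.T@(np.array([x,y,z])-p),1),np.round(np.degrees(Ro.from_matrix(R.T@T).as_rotvec()),1))
E
python3 -c "
from h import *
rel((676,41,180,-74),(400,290,210,0))"
```

```text
t0.10 pos [136.4 532.5 209.4] yaw 75.6 tilt [-0.001 -0.001] gap 88.0 gf 0.0 F [0.1 0.5 0.2] j6 -0.22
(676, 41, 180, -74) [-644.7 -342.2   29.7] [-0.000e+00  1.000e-01  1.496e+02]
(400, 290, 210, 0) [-315.6 -169.5   -0.5] [-0.1  0.  75.6]
```

move_arm(
  targets="88 -644.5 -342 5 0 0 149.6;88 -644.5 -342 5 0 0 149.6;88 -644.5 -342 5 0 0 149.6;88 -644.5 -342 5 0 0 149.6;88 -644.5 -342 5 0 0 149.6;88 -644.5 -342 5 0 0 149.6;88 -644.5 -342 5 0 0 149.6;88 -644.5 -342 5 0 0 149.6",
)

```text
time_s: 1.1
position: [507.3, 194.5, 206.3]
eef_rot: [[0.185, 0.983, -0.0], [0.983, -0.185, 0.0], [-0.0, -0.0, -1.0]]
force: [0.2, 1.2, 0.9]
finger_gap: 0.998
grasp_force: 0.0
```

```bash
python3 -c "
from h import *
rel((676,41,175,-74))"
```

```text
t1.10 pos [507.3 194.5 206.3] yaw -10.7 tilt [-0.  0.] gap 88.0 gf 0.0 F [0.2 1.2 0.9] j6 0.33
(676, 41, 175, -74) [-119.5  194.2   31.2] [-0.   0.  63.3]
```

move_arm(
  targets="88 -119.5 194 20 0 0 63;88 -119.5 194 20 0 0 63;88 -119.5 194 20 0 0 63;88 -119.5 194 20 0 0 63;88 -119.5 194 20 0 0 63;88 -119.5 194 20 0 0 63;88 -119.5 194 20 0 0 63",
)

```text
time_s: 1.98
position: [675.5, 43.8, 186.0]
eef_rot: [[0.957, 0.288, -0.001], [0.288, -0.957, 0.0], [-0.001, -0.0, -1.0]]
force: [0.1, -0.3, 0.4]
finger_gap: 1.0
grasp_force: 0.0
```

```bash
python3 -c "
from h import *
rel((676,41,95,-74))
a=snapshot('top');b=snapshot('scene')
A=cv2.resize(a[120:190,220:300],None,fx=5,fy=5,interpolation=2);B=cv2.resize(b[140:290,170:270],None,fx=4,fy=4,interpolation=2)
o=np.zeros((600,800,3),np.uint8);o[:350,:400]=A;o[:,400:]=B;cv2.imwrite('pics/c1.png',o)"
```

```text
t1.98 pos [675.5  43.8 186. ] yaw -73.2 tilt [-0.001  0.   ] gap 88.1 gf 0.0 F [ 0.1 -0.3  0.4] j6 1.17
(676, 41, 95, -74) [-0.3  2.8 91. ] [-0.   0.   0.8]
```

View pics/c1.png

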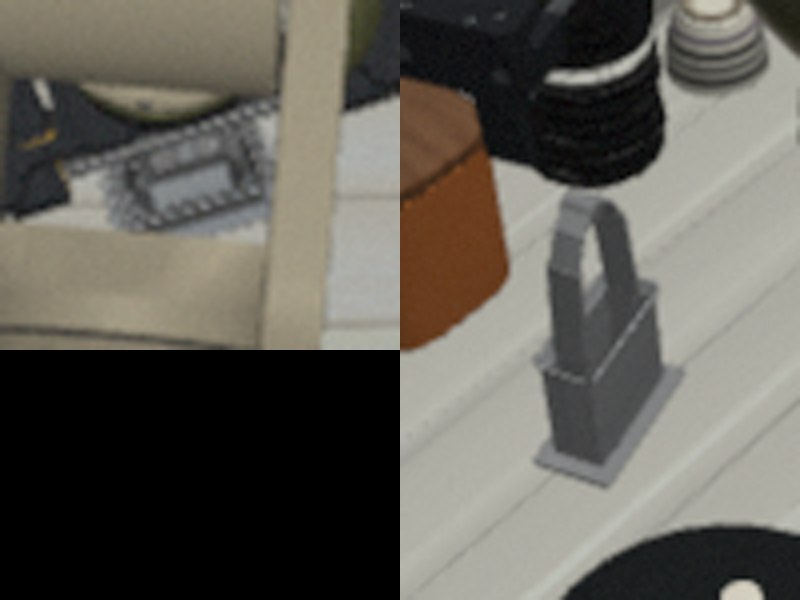

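The view shows the steel tongs upright between the open fingers, bow at c1 (590,195) and rim corners at (535,360) and (660,283). Both cameras put the stand middle near (676,43).

move_arm(
  targets="88 0 1 40 0 0 0;88 0 1 78 0 0 0;88 0 1 90 0 0 0;88 0 1 90 0 0 0;60 0 1 90 0 0 0;60 0 1 90 0 0 0;60 0 1 90 0 0 0;60 0 1 90 0 0 0",
)

```text
time_s: 3.08
position: [676.0, 42.9, 96.8]
eef_rot: [[0.958, 0.287, 0.0], [0.287, -0.958, -0.0], [0.0, 0.0, -1.0]]
force: [0.2, 0.1, -0.3]
finger_gap: 0.679
grasp_force: 0.0
```

move_arm(
  targets="49 0 0 0 0 0 0;49 0 0 0 0 0 0;49 0 0 0 0 0 0;49 0 0 0 0 0 0",
)

```text
time_s: 3.58
position: [675.9, 42.9, 96.5]
eef_rot: [[0.958, 0.287, -0.0], [0.287, -0.958, 0.0], [-0.0, -0.0, -1.0]]
force: [-0.0, -0.5, -0.3]
finger_gap: 0.554
grasp_force: 0.1
```

```bash
python3 -c "
from h import *
st()"
```

```text
t3.58 pos [675.9  42.9  96.5] yaw -73.3 tilt [-0.  0.] gap 48.8 gf 0.1 F [-0.  -0.5 -0.3] j6 1.17
```

move_arm(
  targets="44 0 0 0 0 0 0;44 0 0 0 0 0 0;44 0 0 0 0 0 0",
)

```text
time_s: 3.95
position: [675.9, 42.8, 96.4]
eef_rot: [[0.958, 0.287, -0.0], [0.287, -0.958, -0.0], [-0.0, -0.0, -1.0]]
force: [0.7, 0.4, -0.5]
finger_gap: 0.498
grasp_force: 12.3
```

```bash
python3 -c "
from h import *
st();b=snapshot('scene');a=snapshot('top')
B=cv2.resize(b[140:290,170:270],None,fx=4,fy=4,interpolation=2);A=cv2.resize(a[120:190,220:300],None,fx=5,fy=5,interpolation=2)
o=np.zeros((600,800,3),np.uint8);o[:350,:400]=A;o[:,400:]=B;cv2.imwrite('pics/c2.png',o)"
```

```text
t3.95 pos [675.9  42.8  96.4] yaw -73.3 tilt [-0. -0.] gap 43.9 gf 12.3 F [ 0.7  0.4 -0.5] j6 1.17
```

View pics/c2.png

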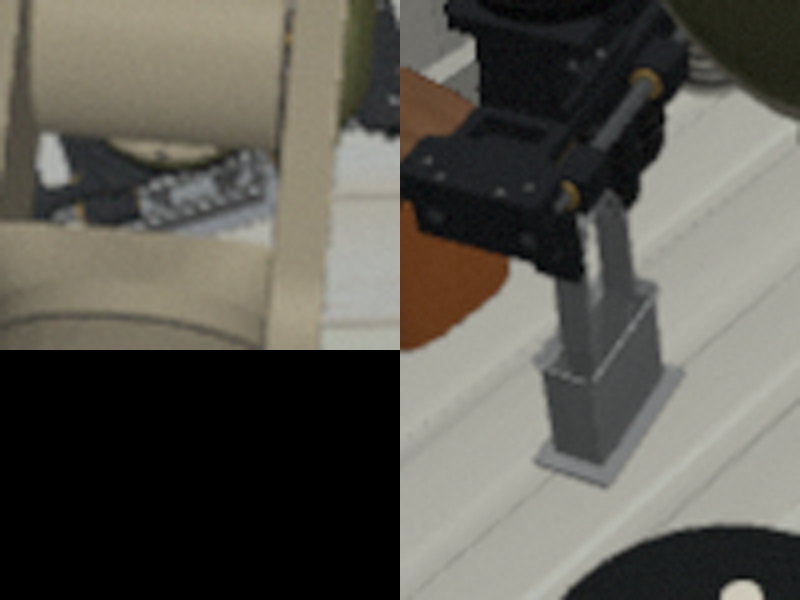

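The fingers hold the tongs' arms (c2 580,300 and 620,250) with 12 N. Next I lift and inspect.

move_arm(
  targets="44 0 0 -10 0 0 0;44 0 0 -40 0 0 0;44 0 0 -80 0 0 0;44 0 0 -100 0 0 0;44 0 0 -100 0 0 0",
)

```text
time_s: 4.68
position: [676.5, 42.9, 198.7]
eef_rot: [[0.958, 0.287, 0.004], [0.287, -0.958, -0.0], [0.004, 0.002, -1.0]]
force: [-0.1, -0.0, -1.1]
finger_gap: 0.503
grasp_force: 12.3
```

```bash
python3 -c "
from h import *
st();b=snapshot('scene');a=snapshot('top')
P=pix('scene',(676,42,110));print(P,pix('top',(676,42,110)));x,y=int(P[0]),int(P[1])
print(x-40,y-75)
B=cv2.resize(b[y-75:y+75,x-50:x+50],None,fx=4,fy=4,interpolation=2);A=cv2.resize(a[120:190,220:300],None,fx=5,fy=5,interpolation=2)
o=np.zeros((600,800,3),np.uint8);o[:350,:400]=A;o[:,400:]=B;cv2.imwrite('pics/c3.png',o)"
```

```text
t4.67 pos [676.5  42.9 198.7] yaw -73.3 tilt [ 0.004 -0.   ] gap 44.4 gf 12.3 F [-0.1 -0.  -1.1] j6 1.17
[217.8 204.1] [257.8 151.8]
177 129
```

View pics/c3.png

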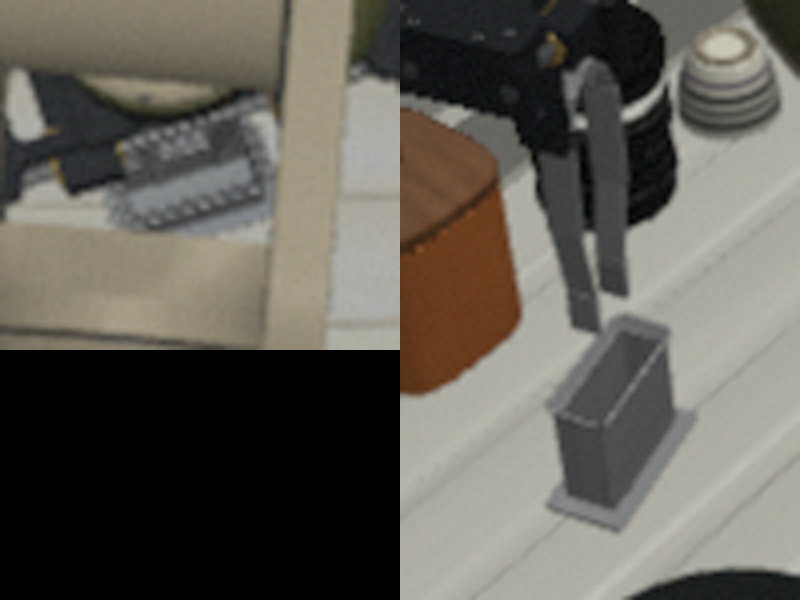

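The tongs are lifted clear, with tips at c3 (583,330) and (615,295) and the empty pot below.

```bash
python3 -c "
from h import *
c=lambda u,v,z:at('scene',167+(u-400)/4-.4,129+v/4-.4,z)
L=c(585,330,106);R=c(615,295,106);print(L,R,(L+R)/2,R-L,np.linalg.norm(R-L))
for p in((551,408),(608,424),(668,330),(618,314)):print('rim',c(*p,70))
for p in((548,505),(617,530),(694,412)):print('fl',c(*p,3))
rel((510.5,165,160,-120))"
```

```text
[673.3  59.3 106. ] [679.   32.4 106. ] [676.15  45.85 106.  ] [  5.7 -26.9   0. ] 27.497272592022657
rim [677.3  84.4  70. ]
rim [647.8  75.1  70. ]
rim [669.3   8.7  70. ]
rim [697.4  15.7  70. ]
fl [682.1  92.8   3. ]
fl [642.8  83.3   3. ]
fl [667.4  -1.9   3. ]
t4.78 pos [675.6  42.9 195.8] yaw -73.3 tilt [-0.001  0.   ] gap 44.4 gf 12.3 F [-0.7 -0.1 -0.9] j6 1.17
(510.5, 165, 160, -120) [-123.1 -164.3   36. ] [ 0.   0.1 46.7]
```

```bash
python3 -c "
from h import *
s=lambda u,v,z:at('scene',190+u/4-.4,180+v/4-.4,z)
print('cube',s(167,477,26),'tab',s(263,434,24),'stick',s(212,542,26))
print('tray',[s(*p,22) for p in((435,65),(741,147),(706,248),(382,155))])
print('plate',[s(*p,8) for p in((42,525),(438,525),(240,365))])
"
```

```text
cube [549.3 151.   26. ] tab [532. 104.  24.] stick [509.2 165.1  26. ]
tray [array([ 625.9, -149.7,   22. ]), array([ 458.6, -197.5,   22. ]), array([ 434. , -124.4,   22. ]), array([604.9, -76.5,  22. ])]
plate [array([586.4, 197.8,   8. ]), array([443.5,  85.4,   8. ]), array([577.6,  69.7,   8. ])]
```

move_arm(
  targets="46.5 -123 -164 20 0 0 46.7;46.5 -123 -164 20 0 0 46.7;46.5 -123 -164 20 0 0 46.7;46.5 -123 -164 20 0 0 46.7;46.5 -123 -164 20 0 0 46.7;46.5 -123 -164 20 0 0 46.7;46.5 -123 -164 20 0 0 46.7",
)

```text
time_s: 5.65
position: [511.0, 164.4, 175.9]
eef_rot: [[0.866, -0.499, -0.001], [-0.499, -0.866, -0.0], [-0.001, 0.001, -1.0]]
force: [-1.2, -0.3, -1.0]
finger_gap: 0.529
grasp_force: 11.5
```

move_arm(
  targets="46.8 0 0 25 0 0 0;46.8 0 0 45 0 0 0;46.8 -1 0 49 0 0 0;46.8 -1 0 49 0 0 0;46.8 -1 0 49 0 0 0",
)

```text
time_s: 6.28
position: [510.6, 165.2, 128.3]
eef_rot: [[0.866, -0.5, 0.001], [-0.5, -0.866, 0.0], [0.001, -0.001, -1.0]]
force: [-0.2, -0.5, -0.8]
finger_gap: 0.536
grasp_force: 11.4
```

```bash
python3 -c "
from h import *
st();b=snapshot('scene');a=snapshot('top')
P=pix('scene',(510,165,33));Q=pix('top',(510,165,33));print(P,Q)
x,y=map(int,P);u,v=map(int,Q);print(x,y,u,v)
B=cv2.resize(b[y-55:y+20,x-25:x+25],None,fx=8,fy=8,interpolation=2);A=cv2.resize(a[v-37:v+38,u-25:u+25],None,fx=8,fy=8,interpolation=2)
cv2.imwrite('pics/c4.png',np.hstack([A,B]))"
```

```text
t6.28 pos [510.6 165.2 128.3] yaw -120.0 tilt [0.001 0.   ] gap 47.3 gf 11.4 F [-0.2 -0.5 -0.8] j6 2.19
[242.  312.5] [210.7 225.6]
242 312 210 225
```

View pics/c4.png

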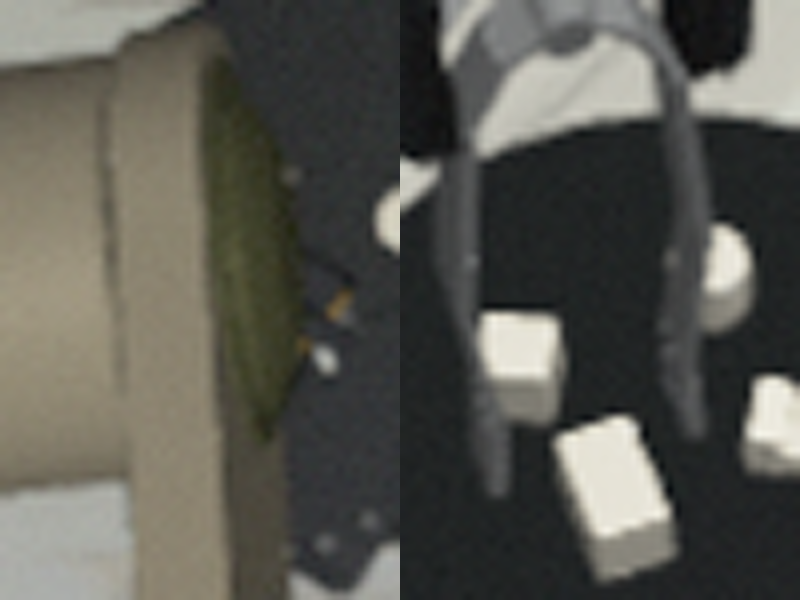

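```bash
python3 -c "
from h import *
c=lambda u,v,z:at('scene',217+(u-400)/8-.45,257+v/8-.45,z)
L=c(498,496,36);R=c(693,438,36);print(L,R,(L+R)/2,R-L,np.linalg.norm(R-L))
print('stick', [c(*p,26) for p in((557,440),(632,416),(672,528),(595,558))],np.mean([c(*p,26) for p in((557,440),(632,416),(672,528),(595,558))],0))"
```

```text
[518.1 190.4  36. ] [494.6 152.3  36. ] [506.35 171.35  36.  ] [-23.5 -38.1   0. ] 44.76449485920733
stick [array([523.4, 166.5,  26. ]), array([514.5, 151.2,  26. ]), array([487.6, 168.3,  26. ]), array([495.7, 184.6,  26. ])] [505.3  167.65  26.  ]
```

```bash
python3 -c "
from h import *
x=np.array([.866,-.5,0]);y=np.array([-.5,-.866,0]);o=np.array([510.6,165.2,36])
f=lambda a,b,h:tuple(np.round((pix('scene',o+a*x+b*y+[0,0,h])-[217,257]+.45)*8+[400,0]))
for h in(0,24,66,95,121,145,152):print(h,[f(a,b,h) for a in(-8,0,8) for b in(-24,0,24)])
print('stick top c',f(0,0,-10))
# known robot point for bias: TCP finger ends
print('finger tips',[f(a,b,92.4) for a in(-9,9) for b in(-25,-35,25,35)])
"
```

```text
0 [(np.float64(508.0), np.float64(500.0)), (np.float64(612.0), np.float64(467.0)), (np.float64(715.0), np.float64(433.0)), (np.float64(496.0), np.float64(472.0)), (np.float64(600.0), np.float64(439.0)), (np.float64(703.0), np.float64(406.0)), (np.float64(486.0), np.float64(444.0)), (np.float64(589.0), np.float64(412.0)), (np.float64(691.0), np.float64(379.0))]
24 [(np.float64(498.0), np.float64(436.0)), (np.float64(604.0), np.float64(402.0)), (np.float64(709.0), np.float64(368.0)), (np.float64(487.0), np.float64(407.0)), (np.float64(592.0), np.float64(374.0)), (np.float64(697.0), np.float64(340.0)), (np.float64(476.0), np.float64(379.0)), (np.float64(581.0), np.float64(346.0)), (np.float64(685.0), np.float64(313.0))]
66 [(np.float64(480.0), np.float64(316.0)), (np.float64(591.0), np.float64(282.0)), (np.float64(699.0), np.float64(248.0)), (np.float64(469.0), np.float64(288.0)), (np.float64(579.0), np.float64(253.0)), (np.float64(687.0), np.float64(220.0)), (np.float64(459.0), np.float64(259.0)), (np.float64(567.0), np.float64(226.0)), (np.float64(674.0), np.float64(192.0))]
95 [(np.f
[... 1116 characters left out ...]
(np.float64(560.0), np.float64(10.0)), (np.float64(676.0), np.float64(-24.0)), (np.float64(430.0), np.float64(16.0)), (np.float64(547.0), np.float64(-19.0)), (np.float64(663.0), np.float64(-53.0)), (np.float64(418.0), np.float64(-13.0)), (np.float64(535.0), np.float64(-47.0)), (np.float64(650.0), np.float64(-80.0))]
stick top c (np.float64(604.0), np.float64(465.0))
finger tips [(np.float64(466.0), np.float64(242.0)), (np.float64(419.0), np.float64(256.0)), (np.float64(698.0), np.float64(170.0)), (np.float64(744.0), np.float64(156.0)), (np.float64(440.0), np.float64(177.0)), (np.float64(394.0), np.float64(192.0)), (np.float64(670.0), np.float64(108.0)), (np.float64(716.0), np.float64(94.0))]
```

```bash
python3 -c "
from h import *
a=cv2.imread('pics/c4.png')
cv2.imwrite('pics/c5.png',cv2.convertScaleAbs(cv2.resize(a[:,400:],None,fx=1,fy=1),alpha=1.8,beta=20))"
```

```text
(no output)
```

View pics/c5.png

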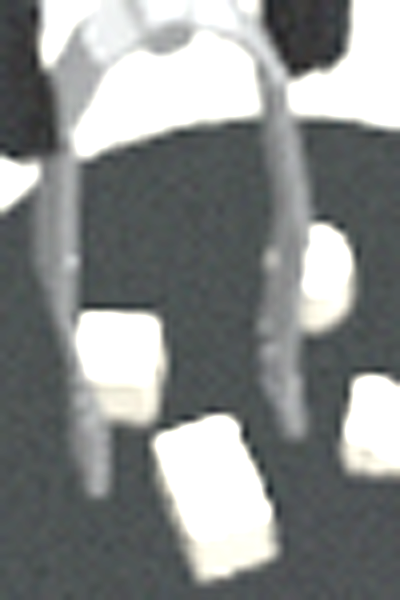

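The jaws straddle the stick: tips at c5 (97,495) and (295,437), stick at (214,485). Correcting for camera bias, the tips sit about 6 mm to tool +x and 3.5 mm to −y of the stick, so I shift by that, descend and close.

move_arm(
  targets="47 -5.5 3.5 0 0 0 0;47 -5.5 3.5 8 0 0 0;47 -5.5 3.5 16 0 0 0;47 -5.5 3.5 23.5 0 0 0;46 -5.5 3.5 23.5 0 0 0;44 -5.5 3.5 23.5 0 0 0;42 -5.5 3.5 23.5 0 0 0;40 -5.5 3.5 23.5 0 0 0",
)

```text
time_s: 7.38
position: [503.7, 164.7, 104.3]
eef_rot: [[0.866, -0.5, 0.0], [-0.5, -0.866, -0.0], [0.0, 0.0, -1.0]]
force: [-0.6, -0.8, 1.0]
finger_gap: 0.467
grasp_force: 46.7
```

move_arm(
  targets="38 0 0 0 0 0 0;38 0 0 0 0 0 0;38 0 0 0 0 0 0",
)

```text
time_s: 7.75
position: [503.7, 164.8, 104.2]
eef_rot: [[0.866, -0.5, 0.0], [-0.5, -0.866, -0.0], [0.0, -0.0, -1.0]]
force: [-0.1, -1.0, 3.0]
finger_gap: 0.47
grasp_force: 47.0
```

```bash
cat >> h.py <<'E'
def blobs():
    for cam,z in(("top",24),("scene",24)):
        g=cv2.resize(snapshot(cam),None,fx=4,fy=4,interpolation=cv2.INTER_CUBIC);hsv=cv2.cvtColor(g,40)
        m=((g.min(2)>135)&(hsv[:,:,1]<60)).astype(np.uint8)
        cs,_=cv2.findContours(m,cv2.RETR_EXTERNAL,1)
        for c in cs:
            A=cv2.contourArea(c)
            if not 300<A<5000:continue
            (u,v),wh,an=cv2.minAreaRect(c);u,v=u/4-.4,v/4-.4;P=at(cam,u,v,z)
            if 425<P[0]<660 and -215<P[1]<230:
                B=cv2.boxPoints(((u,v),np.array(wh)/4,an));W=np.array([at(cam,*b,z)[:2] for b in B]);e,f=W[1]-W[0],W[2]-W[1]
                if np.hypot(*e)<np.hypot(*f):e,f=f,e
                print(cam,np.round((u,v),1),P[:2],"L %.1f W %.1f ang %.0f"%(np.hypot(*e),np.hypot(*f),np.degrees(np.arctan2(e[1],e[0]))%180))
E
python3 -c "
from h import *
st();blobs()"
```

```text
t7.75 pos [503.7 164.8 104.2] yaw -120.0 tilt [ 0. -0.] gap 41.4 gf 47.0 F [-0.1 -1.   3. ] j6 2.19
top [235.5 215. ] [534.8 104.2] L 19.3 W 18.0 ang 179
scene [243.3 316.4] [507.4 165.5] L 31.7 W 18.8 ang 146
scene [265.2 309.2] [486.8 129.4] L 22.2 W 19.0 ang 8
scene [234.6 300.4] [543.5 148.8] L 19.2 W 5.6 ang 132
scene [227.4 300.2] [554.1 156.8] L 19.4 W 8.7 ang 146
scene [257.8 289.2] [526.7 103.1] L 20.5 W 8.4 ang 130
scene [203.1 262.7] [653.4 119.8] L 14.8 W 14.8 ang 60
scene [239.7 265.9] [591.5  81.6] L 48.2 W 34.3 ang 51
scene [238.8 252.3] [616.4  56.5] L 61.6 W 14.6 ang 61
scene [279.2 240.1] [574.1 -18.5] L 25.5 W 15.4 ang 60
scene [272.1 229.3] [604.7 -33.3] L 19.9 W 9.2 ang 63
```

move_arm(
  targets="40 0 0 -5 0 0 0;40 0 0 -20 0 0 0;40 0 0 -45 0 0 0;40 0 0 -60 0 0 0;40 0 0 -60 0 0 0",
)

```text
time_s: 8.48
position: [504.1, 165.1, 164.9]
eef_rot: [[0.866, -0.5, 0.002], [-0.5, -0.866, 0.001], [0.002, -0.002, -1.0]]
force: [0.3, -0.2, -1.3]
finger_gap: 0.467
grasp_force: 45.8
```

```bash
python3 -c "
from h import *
st();blobs()" | grep -v '259\|26[0-9]\.[0-9] *2[3-6]'; python3 -c "
from h import *
rel((594,-131.5,164,-74.3))"
```

```text
t8.47 pos [504.1 165.1 164.9] yaw -120.0 tilt [0.002 0.001] gap 41.2 gf 45.8 F [ 0.3 -0.2 -1.3] j6 2.19
top [235.5 215. ] [534.8 104.2] L 19.3 W 18.0 ang 179
top [217.8 207.6] [554.4 147.8] L 18.1 W 9.1 ang 31
scene [265.1 309.2] [486.9 129.4] L 21.9 W 18.6 ang 8
scene [229.7 300. ] [551.1 153.8] L 18.8 W 14.3 ang 133
scene [240.6 296. ] [541.4 134.7] L 34.4 W 19.9 ang 145
scene [255.3 289. ] [530.7 105.6] L 19.8 W 18.3 ang 127
scene [241.9 238.1] [637.5  23.7] L 45.6 W 28.5 ang 131
scene [278.1 211.9] [627.6 -81. ] L 27.1 W 19.0 ang 60
t8.57 pos [503.3 165.  163.4] yaw -120.0 tilt [-0.001  0.   ] gap 41.1 gf 45.8 F [-0.1  0.3 -1.1] j6 2.19
(594, -131.5, 164, -74.3) [226.8 211.4  -0.7] [ -0.    0.  -45.7]
```

```bash
python3 -c "
from h import *
rel((589.4,-136.4,164,-74.3))"
```

```text
t8.57 pos [503.3 165.  163.4] yaw -120.0 tilt [-0.001  0.   ] gap 41.1 gf 45.8 F [-0.1  0.3 -1.1] j6 2.19
(589.4, -136.4, 164, -74.3) [225.3 217.9  -0.7] [ -0.    0.  -45.7]
```

move_arm(
  targets="40 33 31 0 0 0 -7;40 70 68 0 0 0 -14;40 108 105 0 0 0 -22;40 146 142 0 0 0 -30;40 184 178 0 0 0 -37;40 212 205 0 0 0 -43;40 225.5 218 0 0 0 -45.7;40 225.5 218 0 0 0 -45.7",
)

```text
time_s: 9.57
position: [589.6, -137.5, 162.7]
eef_rot: [[0.963, 0.268, -0.002], [0.268, -0.963, 0.001], [-0.001, -0.001, -1.0]]
force: [-0.3, 0.2, -0.7]
finger_gap: 0.469
grasp_force: 29.2
```

move_arm(
  targets="40 0 0 0 0 0 0;40 0 0 0 0 0 0",
)

```text
time_s: 9.82
position: [589.7, -135.6, 164.0]
eef_rot: [[0.963, 0.271, -0.0], [0.271, -0.963, 0.0], [-0.0, -0.0, -1.0]]
force: [-0.7, -0.4, -0.8]
finger_gap: 0.468
grasp_force: 29.2
```

```bash
python3 -c "
from h import *
rel((589.4,-136.4,100.5,-74.3));blobs()"
```

```text
t9.82 pos [ 589.7 -135.6  164. ] yaw -74.3 tilt [-0.  0.] gap 41.2 gf 29.2 F [-0.7 -0.4 -0.8] j6 0.87
(589.4, -136.4, 100.5, -74.3) [-0.5  0.7 63.5] [-0.  0.  0.]
scene [288.  204.5] [ 625.4 -112.2] L 22.8 W 13.9 ang 107
```

```bash
python3 -c "
from h import *
print(pix('scene',(594,-131.5,77)),pix('scene',(551,151,20)),at('scene',288,204.5,80))
b=snapshot('scene');print(b[300,228:234].tolist(),b[204,280:296:3].tolist())
print(b[285:315:4,215:270:6].min(2)); print(b[190:220:3,276:303:3].min(2))"
```

```text
[305.2 187.2] [231.  300.4] [587.8 -65.5  80. ]
[[180, 195, 200], [181, 196, 200], [180, 195, 199], [181, 197, 201], [181, 196, 201], [182, 197, 201]] [[137, 144, 144], [123, 123, 121], [155, 164, 164], [156, 165, 166], [108, 126, 144], [33, 53, 78]]
[[ 47  25  30  26  26  24  25 128  27  24]
 [ 21  25  27  30  27  27 177 180  27  24]
 [ 24  23  26  27  27  23  88 139  24  26]
 [ 25  24 137 168  21  27  38  86  25  22]
 [ 23  26 183 181  26  27  27  27  26  23]
 [ 24  24  94  95  27  23  24  23 189  26]
 [ 22  27  56  74  30  25  26  24 187 181]
 [ 25  28  24  23  25  27  29  25 101 161]]
[[162 163 159 157 150 156 153 156  92]
 [163 158 154 145 156 153 155 155 130]
 [161 157 147 142 154 155 157 108 112]
 [152 155 154 124 108 126 131  40  28]
 [152 153 115 109 157 133  50  44  25]
 [153 144 125 146 156 130  35  50  55]
 [154 142  90 122 150  51  33  56  52]
 [155 156 158 114  71  50  50  52  54]
 [157 156 157 155  50  53  49  47  48]
 [156 160 165  85  53  48  51  65  66]]
```

```bash
sed -i 's/RETR_EXTERNAL/RETR_LIST/' h.py; python3 -c "
from h import *
blobs();b=snapshot('scene');print(b[172:208:3,288:324:3].min(2))"
```

```text
top [228.2 231.7] [493.6 123.3] L 18.1 W 18.1 ang 122
top [235.5 215. ] [534.6 104. ] L 19.0 W 18.5 ang 44
top [318.2 212. ] [ 536.5 -102.2] L 24.9 W 14.3 ang 56
top [216.3 208.6] [552.  151.5] L 18.1 W 18.1 ang 32
scene [265.2 309.1] [487.  129.2] L 21.4 W 17.6 ang 7
scene [231.  299.8] [549.5 152.1] L 18.1 W 17.9 ang 35
scene [255. 289.] [531.3 106. ] L 18.3 W 18.1 ang 38
scene [287.9 204.5] [ 625.4 -112. ] L 23.3 W 14.0 ang 107
[[ 54  94 129 157 157  58  55  69  69 145 156 154]
 [126 157 159 158 156  60  57  68  69 150 157 157]
 [159 160 158 155 155  58  56  73  71 157 156 156]
 [160 158 154 153 152  60  58  56  60 156 155 156]
 [161 160 152 154 176  68  60  97 143 157 157 157]
 [158 146 156 155 116  60  64 106 175 154 160 157]
 [149 156 155 156  94  60  64  79 116 159 156 156]
 [156 153 156 155 136  91  67  81 110 160 159 143]
 [156 154 155 108 112 140 165 155 152 159 142 157]
 [109 125 130  40  29  30  38  63 123 139 156 156]
 [156 132  52  44  24  25  30  28  28  27  43  86]
 [155 129  36  46  52  55  50  40  25  28  27  53]]
```

move_arm(
  targets="40 -0.5 0.5 25 0 0 0;40 -0.5 0.5 48 0 0 0;40 -0.5 0.5 56 0 0 0;40 -0.5 0.5 60 0 0 0;40 -0.5 0.5 62 0 0 0;40 -0.5 0.5 63 0 0 0;40 -0.5 0.5 63.5 0 0 0;40 -0.5 0.5 63.5 0 0 0",
)

```text
time_s: 11.12
position: [589.6, -137.3, 100.7]
eef_rot: [[0.963, 0.27, 0.0], [0.27, -0.963, -0.0], [0.0, 0.0, -1.0]]
force: [0.3, -0.6, -0.9]
finger_gap: 0.472
grasp_force: 29.2
```

```bash
python3 -c "
from h import *
rel((589.4,-136.4,100.2,-74.3));blobs()"
```

```text
t11.12 pos [ 589.6 -137.3  100.7] yaw -74.3 tilt [ 0. -0.] gap 41.6 gf 29.2 F [ 0.3 -0.6 -0.9] j6 0.87
(589.4, -136.4, 100.2, -74.3) [ 0.1 -0.9  0.5] [ 0. -0. -0.]
top [228.2 231.8] [493.4 123.3] L 18.4 W 18.4 ang 32
top [235.5 215. ] [534.6 104. ] L 19.0 W 18.5 ang 44
top [216.3 208.6] [552.  151.5] L 18.1 W 18.1 ang 32
scene [265.2 309.1] [487.  129.2] L 21.4 W 17.6 ang 7
scene [231.  299.8] [549.5 152.1] L 18.1 W 17.9 ang 35
scene [255. 289.] [531.3 106. ] L 18.3 W 18.1 ang 38
scene [287.9 204.5] [ 625.4 -112. ] L 23.3 W 14.0 ang 107
```

move_arm(
  targets="40 0 -0.5 0.5 0 0 0;40 0 -0.5 1 0 0 0;40 0 -0.5 1 0 0 0",
)

```text
time_s: 11.6
position: [589.6, -137.0, 99.8]
eef_rot: [[0.963, 0.27, 0.001], [0.27, -0.963, -0.0], [0.0, 0.001, -1.0]]
force: [-0.3, -0.1, 1.5]
finger_gap: 0.47
grasp_force: 30.2
```

move_arm(
  targets="42.5 0 0 0 0 0 0;43.5 0 0 0 0 0 0;44.5 0 0 0 0 0 0;45.5 0 0 0 0 0 0;45.5 0 0 0 0 0 0;45.5 0 0 -8 0 0 0;45.5 0 0 -35 0 0 0;45.5 0 0 -70 0 0 0",
)

```text
time_s: 12.6
position: [589.1, -136.7, 170.4]
eef_rot: [[0.963, 0.27, -0.001], [0.27, -0.963, 0.0], [-0.001, -0.001, -1.0]]
force: [0.5, -0.5, -0.9]
finger_gap: 0.516
grasp_force: 12.1
```

```bash
python3 -c "
from h import *
st();blobs()"
```

```text
t12.60 pos [ 589.1 -136.7  170.4] yaw -74.3 tilt [-0.001  0.   ] gap 45.5 gf 12.1 F [ 0.5 -0.5 -0.9] j6 0.87
top [228.2 231.8] [493.5 123.2] L 18.4 W 18.1 ang 32
top [235.5 215.1] [534.5 104.2] L 19.0 W 18.9 ang 44
top [216.3 208.6] [552.  151.5] L 18.1 W 18.1 ang 32
scene [265.2 309.1] [487.  129.2] L 21.4 W 17.6 ang 7
scene [231.  299.8] [549.5 152.1] L 18.1 W 17.9 ang 35
scene [255. 289.] [531.3 106. ] L 18.3 W 18.1 ang 38
scene [306.2 207.6] [ 588.3 -128.4] L 31.0 W 18.6 ang 15
scene [287.9 204.5] [ 625.4 -112. ] L 23.3 W 14.0 ang 107
```

```bash
python3 -c "
from h import *
rel((548.9,145.5,165,-58))"
```

```text
t12.70 pos [ 590.9 -137.4  173.7] yaw -74.3 tilt [ 0.007 -0.003] gap 45.5 gf 12.1 F [ 0.  -0.1 -0.9] j6 0.87
(548.9, 145.5, 165, -58) [  36.  -283.8    7.6] [  0.3  -0.3 -16.3]
```

move_arm(
  targets="45.5 5 -38 0 0 0 -2.5;45.5 11 -85 0 0 0 -5;45.5 18 -135 0 0 0 -8;45.5 24 -185 0 0 0 -11;45.5 30 -230 0 0 0 -13.5;45.5 35 -265 2 0 0 -15.5;46.5 37.4 -282.5 10 0 0 -16.3;46.5 37.4 -282.5 30 0 0 -16.3",
)

```text
time_s: 13.7
position: [549.0, 146.0, 139.0]
eef_rot: [[0.847, 0.531, 0.001], [0.531, -0.847, -0.0], [0.001, 0.001, -1.0]]
force: [-0.1, 0.2, -2.0]
finger_gap: 0.528
grasp_force: 9.4
```

move_arm(
  targets="47 0 0 0 0 0 0;47 0 0 0 0 0 0",
)

```text
time_s: 13.95
position: [549.4, 144.7, 139.8]
eef_rot: [[0.849, 0.529, 0.0], [0.529, -0.849, -0.0], [0.0, 0.0, -1.0]]
force: [-0.1, 0.2, -0.6]
finger_gap: 0.534
grasp_force: 4.2
```

```bash
python3 -c "
from h import *
rel((548.9,145.5,104.2,-58))"
```

```text
t13.95 pos [549.4 144.7 139.8] yaw -58.1 tilt [ 0. -0.] gap 47.1 gf 4.2 F [-0.1  0.2 -0.6] j6 1.06
(548.9, 145.5, 104.2, -58) [ 0.  -0.9 35.6] [ 0.  -0.  -0.1]
```

move_arm(
  targets="46.5 0 -0.5 12 0 0 0;46.5 0 -1 24 0 0 0;46.5 0 -1 32 0 0 0;46.5 0 -1 35.5 0 0 0;45.5 0 -1 35.5 0 0 0;44 0 -1 35.5 0 0 0;42.5 0 -1 35.5 0 0 0;40.5 0 -1 35.5 0 0 0",
)

```text
time_s: 14.95
position: [548.6, 146.1, 104.3]
eef_rot: [[0.848, 0.53, 0.001], [0.53, -0.848, -0.0], [0.0, 0.0, -1.0]]
force: [-0.1, -0.8, -0.3]
finger_gap: 0.468
grasp_force: 29.2
```

move_arm(
  targets="40 0 0 0 0 0 0;40 0 0 0 0 0 0",
)

```text
time_s: 15.2
position: [548.6, 146.1, 104.2]
eef_rot: [[0.848, 0.53, 0.0], [0.53, -0.848, -0.0], [0.0, 0.0, -1.0]]
force: [-0.8, 0.7, 1.8]
finger_gap: 0.47
grasp_force: 29.4
```

```bash
python3 -c "
from h import *
st();blobs()"
```

```text
t15.20 pos [548.6 146.1 104.2] yaw -58.0 tilt [ 0. -0.] gap 41.4 gf 29.4 F [-0.8  0.7  1.8] j6 1.06
top [236.1 215.3] [534.  102.7] L 18.6 W 16.5 ang 152
top [329.2 189.3] [ 592.5 -131.5] L 30.4 W 18.0 ang 14
top [323.6 173.8] [ 631.7 -118.7] L 25.5 W 16.5 ang 106
scene [265.2 309.2] [486.8 129.3] L 22.1 W 18.7 ang 7
scene [255.  289.1] [531.1 106.2] L 19.9 W 19.2 ang 131
scene [306.2 207.7] [ 588.1 -128.1] L 32.3 W 19.8 ang 15
```

move_arm(
  targets="40 0 0 -5 0 0 0;40 0 0 -25 0 0 0;40 0 0 -50 0 0 0;40 0 0 -60 0 0 0;40 0 0 -60 0 0 0",
)

```text
time_s: 15.92
position: [548.5, 146.1, 164.2]
eef_rot: [[0.848, 0.53, 0.001], [0.53, -0.848, 0.0], [0.001, 0.0, -1.0]]
force: [0.6, -0.4, -0.3]
finger_gap: 0.467
grasp_force: 28.9
```

```bash
python3 -c "
from h import *
rel((533.6,-152.6,164,-74.3));blobs()"
```

```text
t15.93 pos [548.5 146.1 164.2] yaw -58.0 tilt [0.001 0.   ] gap 41.1 gf 28.9 F [ 0.6 -0.4 -0.3] j6 1.06
(533.6, -152.6, 164, -74.3) [-1.709e+02  2.455e+02  2.000e-01] [ 0.  -0.  16.3]
top [229.5 231.3] [494.5 120.1] L 16.2 W 11.5 ang 32
top [235.5 215.1] [534.5 104.2] L 19.0 W 18.9 ang 44
top [329.2 189.3] [ 592.5 -131.5] L 30.4 W 18.0 ang 14
top [323.6 173.7] [ 631.9 -118.8] L 25.4 W 16.5 ang 105
scene [265.1 309.2] [486.9 129.4] L 22.3 W 18.7 ang 7
scene [255.  289.1] [531.1 106.2] L 19.9 W 19.2 ang 131
scene [306.2 207.7] [ 588.  -128.1] L 32.4 W 20.0 ang 15
```

move_arm(
  targets="40 -20 29 0 0 0 2;40 -48 69 0 0 0 4.5;40 -78 112 0 0 0 7.5;40 -108 155 0 0 0 10.5;40 -138 198 0 0 0 13;40 -160 230 0 0 0 15.3;40 -171 245.5 0 0 0 16.3;40 -171 245.5 0 0 0 16.3",
)

```text
time_s: 17.02
position: [533.3, -152.9, 163.4]
eef_rot: [[0.963, 0.27, -0.001], [0.27, -0.963, 0.001], [-0.001, -0.001, -1.0]]
force: [0.2, 0.2, -0.7]
finger_gap: 0.472
grasp_force: 28.9
```

move_arm(
  targets="40 0 0 10 0 0 0;40 0 0 10 0 0 0",
)

```text
time_s: 17.27
position: [533.1, -151.2, 153.0]
eef_rot: [[0.962, 0.272, -0.002], [0.272, -0.962, 0.001], [-0.001, -0.002, -1.0]]
force: [0.5, -0.7, -0.4]
finger_gap: 0.47
grasp_force: 28.9
```

```bash
python3 -c "
from h import *
rel((533.6,-152.6,100,-74.3))"
```

```text
t17.27 pos [ 533.1 -151.2  153. ] yaw -74.2 tilt [-0.002  0.001] gap 41.4 gf 28.9 F [ 0.5 -0.7 -0.4] j6 0.81
(533.6, -152.6, 100, -74.3) [ 0.1  1.6 53. ] [-0.1  0.1  0.1]
```

move_arm(
  targets="40 0 1 20 0 0 0;40 0 1 40 0 0 0;40 0 1 47 0 0 0;40 0 1 50 0 0 0;40 0 1 52 0 0 0;40 0 1 53 0 0 0;40 0 1 53.5 0 0 0;40 0 1 53.5 0 0 0",
)

```text
time_s: 18.27
position: [533.8, -153.7, 100.7]
eef_rot: [[0.963, 0.27, 0.0], [0.27, -0.963, -0.0], [0.0, 0.0, -1.0]]
force: [-0.3, 0.9, -0.9]
finger_gap: 0.47
grasp_force: 28.9
```

move_arm(
  targets="40 0 -1 0.5 0 0 0;40 0 -1 1 0 0 0;40 0 -1 1 0 0 0;40 0 -1 1 0 0 0",
)

```text
time_s: 18.77
position: [533.6, -152.8, 99.7]
eef_rot: [[0.963, 0.27, 0.0], [0.27, -0.963, -0.0], [0.0, 0.0, -1.0]]
force: [-0.2, -1.2, 3.5]
finger_gap: 0.471
grasp_force: 29.9
```

Contact; releasing.

move_arm(
  targets="42.5 0 0 0 0 0 0;43.5 0 0 0 0 0 0;44.5 0 0 0 0 0 0;45.5 0 0 0 0 0 0;45.5 0 0 0 0 0 0;45.5 0 0 -8 0 0 0;45.5 0 0 -35 0 0 0;45.5 0 0 -60 0 0 0",
)

```text
time_s: 19.77
position: [533.5, -152.7, 160.9]
eef_rot: [[0.963, 0.27, 0.0], [0.27, -0.963, -0.0], [0.0, 0.0, -1.0]]
force: [0.5, 0.0, -0.7]
finger_gap: 0.516
grasp_force: 12.1
```

move_arm(
  targets="45.5 0 0 0 0 0 0",
)

```text
time_s: 19.9
position: [534.2, -153.1, 161.4]
eef_rot: [[0.963, 0.27, 0.004], [0.27, -0.963, -0.002], [0.003, 0.003, -1.0]]
force: [0.1, 0.1, -0.8]
finger_gap: 0.517
grasp_force: 12.1
```

```bash
python3 -c "
from h import *
rel((529.5,98.8,140,-74.3));blobs()"
```

```text
t19.90 pos [ 534.2 -153.1  161.4] yaw -74.3 tilt [ 0.004 -0.002] gap 45.6 gf 12.1 F [ 0.1  0.1 -0.8] j6 0.80
(529.5, 98.8, 140, -74.3) [  63.5 -243.8   20.8] [ 0.2 -0.2 -0. ]
top [228.2 231.8] [493.6 123.4] L 18.1 W 17.9 ang 32
top [235.5 215. ] [534.8 104.2] L 19.3 W 18.0 ang 179
top [329.2 189.3] [ 592.5 -131.5] L 30.4 W 18.0 ang 14
top [323.5 173.8] [ 631.7 -118.6] L 25.7 W 16.4 ang 105
scene [265.2 309.1] [487.  129.2] L 21.4 W 17.6 ang 7
scene [255. 289.] [531.3 106. ] L 18.3 W 18.1 ang 38
scene [330.8 214.4] [ 534.4 -143.7] L 19.3 W 18.4 ang 15
scene [306.2 207.6] [ 588.2 -128.4] L 31.2 W 18.8 ang 15
scene [287.9 204.5] [ 625.4 -112. ] L 23.3 W 14.0 ang 107
```

move_arm(
  targets="45.5 8 -31 0 0 0 0;45.5 20 -77 0 0 0 0;45.5 32 -122 0 0 0 0;45.5 43 -167 0 0 0 0;45.5 54 -210 0 0 0 0;45.5 61 -236 5 0 0 0;46.5 64 -243.5 20 0 0 0;46.7 64 -243.5 30 0 0 0",
)

```text
time_s: 21.0
position: [528.7, 98.8, 127.6]
eef_rot: [[0.963, 0.271, -0.002], [0.271, -0.963, -0.0], [-0.002, -0.001, -1.0]]
force: [0.5, 0.1, -1.8]
finger_gap: 0.529
grasp_force: 7.1
```

move_arm(
  targets="46.7 0 0 0 0 0 0;46.7 0 0 0 0 0 0",
)

```text
time_s: 21.25
position: [529.5, 98.1, 129.6]
eef_rot: [[0.963, 0.269, 0.0], [0.269, -0.963, -0.0], [0.0, 0.0, -1.0]]
force: [0.4, 0.9, -0.1]
finger_gap: 0.531
grasp_force: 7.1
```

```bash
python3 -c "
from h import *
rel((530.2,98.7,104.2,-74.3))"
```

```text
t21.25 pos [529.5  98.1 129.6] yaw -74.4 tilt [ 0. -0.] gap 46.8 gf 7.1 F [ 0.4  0.9 -0.1] j6 1.26
(530.2, 98.7, 104.2, -74.3) [ 0.8 -0.4 25.4] [ 0.  -0.  -0.1]
```

move_arm(
  targets="46.5 1 0 10 0 0 0;46.5 1 0 20 0 0 0;46.5 1 0 25 0 0 0;46.5 1 0 25.5 0 0 0;45.5 1 0 25.5 0 0 0;44 1 0 25.5 0 0 0;42.5 1 0 25.5 0 0 0;40.5 1 0 25.5 0 0 0",
)

```text
time_s: 22.25
position: [530.3, 99.3, 104.2]
eef_rot: [[0.963, 0.27, 0.0], [0.27, -0.963, -0.0], [0.0, 0.0, -1.0]]
force: [0.2, 1.7, 0.9]
finger_gap: 0.475
grasp_force: 28.9
```

move_arm(
  targets="40 0 0 0 0 0 0;40 0 0 0 0 0 0;40 0 0 0 0 0 0",
)

```text
time_s: 22.62
position: [530.3, 99.3, 104.1]
eef_rot: [[0.963, 0.27, 0.0], [0.27, -0.963, 0.0], [0.0, 0.0, -1.0]]
force: [0.3, -0.5, 1.4]
finger_gap: 0.473
grasp_force: 29.0
```

```bash
python3 -c "
from h import *
st();blobs()"
```

```text
t22.62 pos [530.3  99.3 104.1] yaw -74.3 tilt [0. 0.] gap 41.7 gf 29.0 F [ 0.3 -0.5  1.4] j6 1.26
top [202.5 250.5] [449.1 188.1] L 31.6 W 21.6 ang 88
top [336.  210.7] [ 538.4 -146.7] L 18.5 W 18.2 ang 107
top [329.2 189.2] [ 592.6 -131.5] L 30.2 W 18.0 ang 15
top [323.7 173.8] [ 631.6 -119. ] L 25.0 W 16.3 ang 104
scene [265.1 309.2] [486.9 129.3] L 21.9 W 18.5 ang 9
scene [212.5 258. ] [647.2  99.6] L 41.5 W 6.2 ang 16
scene [330.9 214.5] [ 534.2 -143.6] L 20.1 W 20.0 ang 11
scene [306.2 207.8] [ 588. -128.] L 32.4 W 20.0 ang 15
scene [287.8 204.7] [ 625.2 -111.3] L 27.0 W 15.7 ang 107
```

move_arm(
  targets="40 0 0 -5 0 0 0;40 0 0 -25 0 0 0;40 0 0 -50 0 0 0;40 0 0 -60 0 0 0;40 0 0 -60 0 0 0",
)

```text
time_s: 23.35
position: [530.3, 99.3, 164.2]
eef_rot: [[0.963, 0.27, 0.001], [0.27, -0.963, -0.0], [0.001, 0.0, -1.0]]
force: [0.7, 0.1, -0.6]
finger_gap: 0.473
grasp_force: 28.9
```

```bash
python3 -c "
from h import *
rel((477.7,-168.2,164,-74.3));blobs()"
```

```text
t23.35 pos [530.3  99.3 164.2] yaw -74.3 tilt [ 0.001 -0.   ] gap 41.7 gf 28.9 F [ 0.7  0.1 -0.6] j6 1.26
(477.7, -168.2, 164, -74.3) [-1.229e+02  2.433e+02  1.000e-01] [ 0. -0. -0.]
top [336.1 210.7] [ 538.3 -146.9] L 18.2 W 17.9 ang 105
top [329.2 189.2] [ 592.6 -131.5] L 30.2 W 18.0 ang 15
top [323.6 173.8] [ 631.8 -118.8] L 25.3 W 16.4 ang 105
scene [265.1 309.2] [486.9 129.4] L 22.3 W 18.7 ang 7
scene [212.5 258. ] [647.3  99.7] L 41.1 W 5.8 ang 15
scene [330.9 214.5] [ 534.2 -143.5] L 20.3 W 19.9 ang 15
scene [306.2 207.7] [ 588.1 -128.2] L 32.4 W 20.3 ang 15
```

move_arm(
  targets="40 -15 30 0 0 0 0;40 -36 72 0 0 0 0;40 -58 115 0 0 0 0;40 -79 157 0 0 0 0;40 -100 198 0 0 0 0;40 -116 229 0 0 0 0;40 -123 243.5 0 0 0 0;40 -123 243.5 5 0 0 0",
)

```text
time_s: 24.45
position: [477.6, -168.6, 158.5]
eef_rot: [[0.963, 0.269, -0.0], [0.269, -0.963, 0.0], [-0.0, -0.0, -1.0]]
force: [-1.0, -0.4, -0.8]
finger_gap: 0.475
grasp_force: 28.9
```

move_arm(
  targets="40 0 0 5 0 0 0;40 0 0 5 0 0 0",
)

```text
time_s: 24.7
position: [477.6, -167.2, 153.5]
eef_rot: [[0.962, 0.272, -0.001], [0.272, -0.962, 0.001], [-0.001, -0.001, -1.0]]
force: [1.3, -0.1, -0.7]
finger_gap: 0.476
grasp_force: 29.0
```

```bash
python3 -c "
from h import *
rel((477.7,-168.2,100.5,-74.3))"
```

```text
t24.70 pos [ 477.6 -167.2  153.5] yaw -74.2 tilt [-0.001  0.001] gap 41.9 gf 29.0 F [ 1.3 -0.1 -0.7] j6 0.72
(477.7, -168.2, 100.5, -74.3) [-0.2  1.1 53. ] [-0.1  0.   0.1]
```

move_arm(
  targets="40 0 0 20 0 0 0;40 0 0 40 0 0 0;40 0 0 47 0 0 0;40 0 0 50 0 0 0;40 0 0 52 0 0 0;40 0 0 53 0 0 0;40 0 0 53.5 0 0 0;40 0 0 53.5 0 0 0",
)

```text
time_s: 25.7
position: [477.7, -168.4, 100.7]
eef_rot: [[0.963, 0.27, 0.0], [0.27, -0.963, -0.0], [0.0, 0.0, -1.0]]
force: [0.2, 0.6, -0.9]
finger_gap: 0.473
grasp_force: 29.0
```

move_arm(
  targets="40 0 0 0.3 0 0 0;40 0 0 0.6 0 0 0;40 0 0 0.6 0 0 0",
)

```text
time_s: 26.08
position: [477.8, -168.5, 100.1]
eef_rot: [[0.963, 0.27, 0.0], [0.27, -0.963, -0.0], [0.0, 0.0, -1.0]]
force: [0.0, 0.3, 0.6]
finger_gap: 0.472
grasp_force: 29.3
```

Just in contact; releasing.

move_arm(
  targets="42.5 0 0 0.3 0 0 0;43.5 0 0 0.3 0 0 0;44.5 0 0 0.3 0 0 0;45.5 0 0 0.3 0 0 0;45.5 0 0 0.3 0 0 0;45.5 0 0 -8 0 0 0;45.5 0 0 -35 0 0 0;45.5 0 0 -60 0 0 0",
)

```text
time_s: 27.08
position: [477.7, -168.4, 161.3]
eef_rot: [[0.963, 0.27, 0.0], [0.27, -0.963, -0.0], [0.0, 0.0, -1.0]]
force: [-1.0, 0.6, -1.3]
finger_gap: 0.52
grasp_force: 12.1
```

move_arm(
  targets="45 0 0 -60 0 0 0;45 0 0 -60 0 0 0;44 0 0 -60 0 0 0;44 0 0 -60 0 0 0",
)

```text
time_s: 27.58
position: [477.1, -168.1, 218.8]
eef_rot: [[0.963, 0.27, -0.002], [0.27, -0.963, 0.001], [-0.002, -0.002, -1.0]]
force: [0.6, 0.6, -0.7]
finger_gap: 0.501
grasp_force: 12.9
```

```bash
python3 -c "
from h import *
rel((675.9,42.9,215,-73.3));blobs()"
```

```text
t27.57 pos [ 477.1 -168.1  218.8] yaw -74.3 tilt [-0.002  0.001] gap 44.2 gf 12.9 F [ 0.6  0.6 -0.7] j6 0.72
(675.9, 42.9, 215, -73.3) [ 248.4 -149.4    3.6] [-0.1  0.1 -1. ]
top [228.2 231.8] [493.6 123.4] L 18.2 W 17.8 ang 32
top [336.1 210.7] [ 538.3 -146.9] L 18.2 W 17.9 ang 105
top [329.2 189.2] [ 592.6 -131.5] L 30.2 W 18.0 ang 15
top [323.6 173.9] [ 631.6 -118.8] L 25.0 W 16.0 ang 105
scene [265.2 309.1] [487.  129.2] L 21.4 W 17.6 ang 7
scene [357.4 222.3] [ 477.  -158.2] L 19.0 W 18.7 ang 5
scene [330.8 214.4] [ 534.4 -143.7] L 19.3 W 18.2 ang 16
scene [306.2 207.6] [ 588.3 -128.4] L 31.1 W 18.6 ang 14
scene [287.9 204.5] [ 625.4 -112.1] L 23.2 W 14.0 ang 107
```

move_arm(
  targets="44 25 -15 0 0 0 0;44 66 -40 0 0 0 0;44 108 -65 0 0 0 0;44 150 -90 0 0 0 0;44 192 -115 0 0 0 0;44 228 -137 0 0 0 -0.5;44 248 -149.4 0 0 0 -1;44 248 -149.4 0 0 0 -1",
)

```text
time_s: 28.68
position: [676.3, 43.6, 218.3]
eef_rot: [[0.957, 0.289, -0.002], [0.289, -0.957, 0.0], [-0.002, -0.001, -1.0]]
force: [0.2, -1.2, -0.7]
finger_gap: 0.503
grasp_force: 12.8
```

move_arm(
  targets="44 0 0 10 0 0 0;44 0 0 21 0 0 0;44 0 0 21 0 0 0;44 0 0 21 0 0 0",
)

```text
time_s: 29.18
position: [676.0, 42.1, 199.2]
eef_rot: [[0.958, 0.287, 0.0], [0.287, -0.958, -0.0], [0.0, 0.0, -1.0]]
force: [0.5, -0.8, -0.2]
finger_gap: 0.502
grasp_force: 12.8
```

```bash
python3 -c "
from h import *
rel((675.9,42.8,197,-73.3))
b=snapshot('scene')
B=cv2.resize(b[129:279,167:267],None,fx=4,fy=4,interpolation=2);o=cv2.imread('pics/c3.png')[:,400:]
cv2.imwrite('pics/c6.png',np.hstack([o,B]))"
```

```text
t29.18 pos [676.   42.1 199.2] yaw -73.3 tilt [ 0. -0.] gap 44.2 gf 12.8 F [ 0.5 -0.8 -0.2] j6 1.17
(675.9, 42.8, 197, -73.3) [ 0.1 -0.6  2.2] [ 0. -0. -0.]
```

View pics/c6.png

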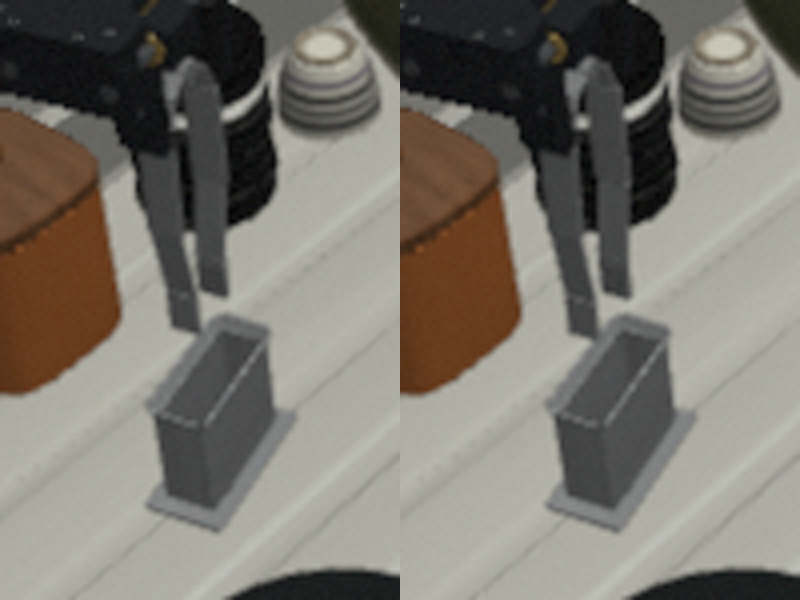

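Side by side (old left, new right), the tongs hang the same as when lifted: tip mids at c6 (198,312) and (598,316), within about 1 mm. I lower them along the exit path.

move_arm(
  targets="44 0 -0.5 15 0 0 0;44 0 -0.5 28 0 0 0;44 0 -0.5 32 0 0 0;44 0 -0.5 36 0 0 0;44 0 -0.5 40 0 0 0;44 0 -0.5 44 0 0 0;44 0 -0.5 48 0 0 0",
)

```text
time_s: 30.1
position: [675.9, 43.0, 150.7]
eef_rot: [[0.958, 0.287, 0.0], [0.287, -0.958, -0.0], [0.0, 0.0, -1.0]]
force: [0.5, 0.1, -1.0]
finger_gap: 0.504
grasp_force: 12.8
```

Tips are in the mouth with no contact force. Going on.

move_arm(
  targets="44 0 0 8 0 0 0;44 0 0 16 0 0 0;44 0 0 24 0 0 0;44 0 0 32 0 0 0;44 0 0 40 0 0 0;44 0 0 46 0 0 0;44 0 0 50 0 0 0;44 0 0 51 0 0 0",
)

```text
time_s: 31.1
position: [675.8, 43.0, 99.7]
eef_rot: [[0.958, 0.287, -0.0], [0.287, -0.958, -0.0], [-0.0, -0.0, -1.0]]
force: [-0.6, -0.6, -0.1]
finger_gap: 0.498
grasp_force: 12.8
```

move_arm(
  targets="44 0 0 1 0 0 0;44 0 0 2 0 0 0;44 0 0 2.7 0 0 0;44 0 0 3.2 0 0 0;44 0 0 3.2 0 0 0",
)

```text
time_s: 31.72
position: [676.0, 43.0, 97.0]
eef_rot: [[0.958, 0.287, 0.0], [0.287, -0.958, -0.0], [0.0, 0.0, -1.0]]
force: [-0.1, -0.7, 0.5]
finger_gap: 0.503
grasp_force: 12.9
```

move_arm(
  targets="45 0 0 0.4 0 0 0;46 0 0 0.4 0 0 0;47 0 0 0.4 0 0 0;48.5 0 0 0.4 0 0 0;51 0 0 0.4 0 0 0;55 0 0 0.4 0 0 0;70 0 0 0.4 0 0 0;86 0 0 0.4 0 0 0",
)

```text
time_s: 32.72
position: [675.6, 43.0, 95.8]
eef_rot: [[0.958, 0.287, -0.001], [0.287, -0.958, 0.0], [-0.001, -0.0, -1.0]]
force: [-0.4, -0.0, -0.5]
finger_gap: 0.826
grasp_force: 0.0
```

move_arm(
  targets="86 0 0 0 0 0 0;86 0 0 0 0 0 0;86 0 0 -10 0 0 0;86 0 0 -40 0 0 0;86 0 0 -90 0 0 0;86 0 0 -140 0 0 0;86 0 0 -150 0 0 0;86 0 0 -150 0 0 0",
)

```text
time_s: 33.72
position: [675.8, 43.0, 246.5]
eef_rot: [[0.958, 0.287, 0.001], [0.287, -0.958, -0.0], [0.0, 0.0, -1.0]]
force: [-0.0, -0.5, -0.5]
finger_gap: 0.974
grasp_force: 0.0
```

```bash
python3 -c "
from h import *
st();b=snapshot('scene').astype(int);a=cv2.imread('pics/scene.png').astype(int)
d=abs(a-b).max(2)>35
print('tongs region diff',d[185:262,200:246].sum(),'of',d[185:262,200:246].size)
ys,xs=np.nonzero(d);print('all diff',len(ys))
n,l,s,c=cv2.connectedComponentsWithStats(d.astype(np.uint8))
for i in range(1,n):
    if s[i,4]>12:print(s[i])
blobs()"
```

```text
t33.73 pos [675.8  43.  246.5] yaw -73.3 tilt [ 0.001 -0.   ] gap 85.8 gf 0.0 F [-0.  -0.5 -0.5] j6 1.17
tongs region diff 346 of 3542
all diff 41809
[139   0   6  15  44]
[146   0  34  53 542]
[191   0  48  31 584]
[245   0  11   3  20]
[274   0  62   5 158]
[330   0  15  10  43]
[ 269    0  197  100 8234]
[432   2  54  48 725]
[171  11   3   9  14]
[438  48  42  22 354]
[  243    50   182   274 15688]
[ 154   53   91  101 4494]
[ 386   54   59   38 1086]
[214 180  17  29 148]
[373 184   6   7  13]
[206 187   7  43 142]
[215 190   8  22 100]
[299 203  16  15 176]
[348 218   8   4  22]
[416 249  27  35 227]
[250 285  11  13 124]
[225 296  13  14 147]
[438 300  25  37 145]
[236 309  16  20 210]
[ 384  314   56   65 1140]
[ 396  321  156   99 6532]
[549 360  11  10  45]
[373 396  21  24 119]
[548 401  12  19 130]
[392 411  12   9  40]
[385 414   8   6  23]
top [343.1 233.4] [ 481.4 -162.5] L 18.7 W 18.7 ang 178
top [336.1 210.7] [ 538.4 -146.9] L 18.6 W 18.3 ang 104
top [329.2 189.3] [ 592.5 -131.5] L 30.4 W 18.0 ang 14
top [243.5 182.6] [615.1  82.2] L 24.8 W 15.9 ang 78
top [323.6 173.8] [ 631.9 -118.7] L 25.5 W 16.6 ang 105
top [258.5 168.6] [649.3  43.8] L 31.2 W 12.7 ang 106
scene [265.2 309.1] [487.  129.2] L 21.8 W 18.0 ang 7
scene [329.5 214.2] [ 537.  -142.4] L 17.7 W 13.7 ang 114
scene [306.1 207.7] [ 588.3 -128.2] L 31.7 W 19.2 ang 15
scene [287.8 204.6] [ 625.3 -111.6] L 24.7 W 14.8 ang 107
```

```bash
python3 -c "
from h import *
b=snapshot('scene');a=cv2.imread('pics/scene.png')
for y in (182,187,190,195,200,208,216,224,230,240,250):
  print(y);print(' '.join('%3d'%v for v in a[y,200:240].mean(1)));print(' '.join('%3d'%v for v in b[y,200:240].mean(1)))"
```

```text
182
145 144 133  93  39   9  15  17  16  19  29  23  17   0  10   6   4   2  11   4   3   8  12   7   6  10  10  11  10   8  35  91 131 144 143 143 143 143 143 144
173 171 159 111  47   9  20  23  28  28  35  34  18   9  46  99 122 126 129 128 121 104  92  88  65  30  19  15  19  15  44 108 155 172 170 172 171 174 171 171
187
146 144 143 145 142 145 143 141 145 148 148 130 105  98  99  99  99 101 106 101 106 121 132 142 142 143 143 143 143 142 143 144 144 143 146 144 146 146 145 146
174 173 173 171 172 173 172 171 172 176 182 170 137 118 124 130 126 128 127 125 128 111  88  78  70  61  60  77 134 167 172 170 171 173 172 173 173 172 175 175
190
145 146 143 142 145 149 152 150 149 136 107  92  94  99 102 105 104 106 102  92  82  83  90 116 138 145 144 144 145 143 145 144 145 145 147 146 146 147 145 146
172 172 171 170 173 176 181 181 176 176 174 165 133 102 104 113 119 119 122 132 118  83  63  66  65  62  74  77  83 113 155 173 172 175 175 173 175 174 176 175
195
153 151 148 144 145 143 142 143 128 108 101 103  99 100 100  99  98  84  65  53  54  54  55  47  50  55  94 133 146 146 147 
[... 1763 characters left out ...]
  79  79  78  80  78  78  77  78 127 163 165 166 172
240
144 144 145 146 145 144 114  56  55  56  53  56  57  56  56  57  57  56  60  67  65  64  62  66  63  65  64  63  64  64  69  86 102 108 109 108 117 134 144 143
173 172 174 174 172 173 138  67  68  68  68  68  68  68  72  69  68  71  75  80  80  80  76  79  79  77  78  76  79  79  83 106 125 130 131 129 140 161 171 173
250
146 145 146 147 149 139 118  99  74  56  56  52  55  53  56  58  59  56  54  60  65  66  65  65  71  94 107 110 108 109 128 144 144 143 143 143 145 144 145 144
175 176 174 175 176 166 144 120  91  69  70  65  65  69  69  68  69  70  68  75  80  78  80  80  87 115 129 131 132 129 154 170 171 171 173 172 173 172 174 171
```

```bash
python3 -c "
from h import *
Y=np.array([.287,-.958,0]);X=np.array([.958,.287,0]);o=np.array([672,46,4.])
f=lambda a,b,h:pix('scene',o+a*X+b*Y+[0,0,h])
for h in(66,95,121,152):
  print(h,[f(a,b,h).tolist() for a in(-9,9) for b in(-26,0,26)])
print('rim',[f(a,b,66).tolist() for a in(-14,14) for b in(-35,35)])
b=snapshot('top');a=cv2.imread('pics/top.png')
for y in range(140,172,3):
  print(y,' '.join('%3d'%v for v in a[y,238:280].mean(1)));print('   ',' '.join('%3d'%v for v in b[y,238:280].mean(1)))
"
```

```text
66 [[218.0, 230.8], [223.9, 222.0], [229.7, 213.4], [209.8, 228.4], [215.9, 219.6], [221.7, 211.2]]
95 [[216.5, 220.2], [222.6, 211.4], [228.5, 202.9], [208.1, 217.8], [214.4, 209.1], [220.4, 200.7]]
121 [[215.1, 210.3], [221.3, 201.6], [227.4, 193.1], [206.6, 208.0], [213.0, 199.3], [219.1, 190.9]]
152 [[213.4, 198.2], [219.8, 189.4], [226.0, 180.9], [204.7, 195.8], [211.3, 187.1], [217.5, 178.7]]
rim [[218.2, 234.5], [233.9, 211.2], [205.4, 230.8], [221.5, 207.7]]
140 162 161 161 160 163 160 163 161 161 163 161 161 162 165 159 159 163 162 161 159 161 162 162 160 159 163 162 161 160 162 162 160 161 160 161 159 162 160 162 161 159 160
     41  44  49  47  39  37  27  45  47  61  70  73  86 104 103  94 126 120  78  83  95  97 114 136 147 157 159 162 167 165 165 164 165 166 166 164 166 143 129 142 149 148
143 162 165 162 162 164 163 163 161 162 164 163 162 164 161 164 163 162 155 150 154 153 150 151 152 149 150 149 154 160 156 153 151 155 165 164 163 163 163 165 164 161 163
     45  57  65  84 101 106 101 116 114  78  83  98 106 122 134 154 168 167 168 167 161 154 136 105 110 121 125 1
[... 2454 characters left out ...]
 149 151 152
167 164 164 165 166 146 132 131 130 112  90  88  94 104 112 122 128 128 127 128 129 131 125 136 147 141 154 161 163 164 165 165 163 162 165 163 164 166 163 166 163 163 162
    135 139 139 140 140 141 142 139 141 141 141 142 140 141 143 145 150 153 153 154 154 155 158 155 158 157 154 148 147 144 135 126 124 122 117  98 125 149 151 150 151 151
170 163 162 165 165 165 151 133 129 131 129 130 127 138 148 146 155 163 165 162 164 164 165 165 163 165 164 164 164 164 163 164 164 164 164 165 164 162 163 164 166 163 164
    137 137 137 135 138 136 136 138 141 141 141 139 140 140 143 150 153 154 154 154 155 154 154 151 151 147 141 141 138 134 129 132 128 129 126 116 132 154 152 151 151 152
```

The sugar is all in place, but the pixel differences suggest the tongs don't stand as they did at first. I'll clear the arm and measure numerically, since I have no picture views left.

move_arm(
  targets="86 -40 0 -10 0 0 0;86 -90 0 -10 0 0 0;86 -140 20 -10 0 0 0;86 -190 60 -10 0 0 0;86 -210 80 -10 0 0 0;86 -210 80 -10 0 0 0",
)

```text
time_s: 34.72
position: [496.9, -95.2, 256.1]
eef_rot: [[0.959, 0.284, -0.001], [0.284, -0.959, 0.0], [-0.001, -0.0, -1.0]]
force: [1.1, 1.2, -0.3]
finger_gap: 0.972
grasp_force: 0.0
```

```bash
python3 -c "
from h import *
st()
ch=' .:-=+*#%@'[::-1]
for cam,(x0,x1,y0,y1) in dict(scene=(198,240,176,236),top=(236,282,138,174)).items():
  a=cv2.imread(f'pics/{cam}.png').mean(2);b=snapshot(cam).mean(2)
  for g in(a,b):g*=145/np.median(g[y0:y1,x0:x1][g[y0:y1,x0:x1]>120])
  q=lambda r:''.join(ch[int(min(9,v/16))] for v in r)
  for y in range(y0,y1):print(y,q(a[y,x0:x1])+' | '+q(b[y,x0:x1]))
"
```

```text
t34.73 pos [496.9 -95.2 256.1] yaw -73.5 tilt [-0.001  0.   ] gap 85.6 gf 0.0 F [ 1.1  1.2 -0.3] j6 0.86
176 ..:%@@@@@@@@@@@%%@%@%%@@@@@@@%@%%@@@@+:... |   :%@@@@@@@@@%@%%@%%%%%@@@@@@%%%%@%@%+:.. 
177   :*@@@@@@@@@@@@@@@@@@@@@@@%%%%%@@@@%-...  |   :#@@@@@@@@@@@@@@@@%@@@@@@%%%%%@@@@%-. ..
178   :*@@@@@@@@@@@@@@@@@@@@%%%%%%@@@@@@*:.. . |   :*@@@@@@@@@@@@@@@@@@@@%%%%%%%@@@@@*:.. .
179   .=#@@@@@@@@@@@@@@@@@%@%%%%@@@@%%@%-....  |   .=#%@@@@@@@@@@@@%%@%@%%%%%%@@@@@@%-..   
180    :*@%@@@@@%@@@@@%%@%@@@@@@@@@@@@#=:..    |    :*@@@@@@@@@%@@#**#%%%%@@@@@@@%%#=.     
181    .=#@@@@@@@@@@@@@%@@@@@@@@@@@@@#=. ..    |    .=#@@@@@@@@@@%*===++#%@@@@@%%@#=.      
182 .   .=#@@%%%%%%@@@@@@@@@@@@@@@@@#=.  .. .  |     .=#@%%%%%%@@#=-----==+*%@@@@#=.       
183 .    .-*@@%%#%%%@@@@@@@@%@@@@@#*=..        |      .-*@@%%##%%*==-------+*#%#*=.     .  
184 ..    .-*%%%@@%#%%@@@@%@@@@@#=-:. ...      |       .-*%%%%%%%+=====---=++*=-:.         
185    .   .:-=*%%%%%@@@@@@@@#*=-. .     .     |        .:-=*%%@%+----==-=++*+-...  .      
186          ..:--+**#%%%##*=-:...    .  .     |           .:--+*=-------=+
[... 7377 characters left out ...]
       :::-=+**++==--::::::::..:.  .           
167       .:::-=+==--::::::::.:.                   |       .:::-=+==--::::::::.:.                  
168        .::----::::::::.:.                      |        :::----::::::::.:.                     
169        :-:::-:::::....                         | .      :-:::::::::....                        
170        .:::::::...                             |        .:::::::...                            
171         .:-:...                                |         .:-:.:.                               
172         ..:.                                   |         ..:.                                  
173                                                |
```

```bash
python3 -c "
from h import *
rel((675.9,43,250,-73.3))"
```

```text
t34.83 pos [497.8 -93.6 256. ] yaw -73.3 tilt [-0.     0.001] gap 85.9 gf 0.0 F [-0.   0.6  0.5] j6 0.86
(675.9, 43, 250, -73.3) [209.8 -79.8   6. ] [-0.  0. -0.]
```

move_arm(
  targets="86 50 -20 6 0 0 0;86 105 -40 6 0 0 0;86 160 -61 6 0 0 0;86 200 -76 6 0 0 0;86 210 -80 10 0 0 0;86 210 -80 50 0 0 0;86 210 -80 100 0 0 0;86 210 -80 140 0 0 0",
)

```text
time_s: 35.83
position: [674.8, 43.4, 114.2]
eef_rot: [[0.958, 0.288, -0.002], [0.288, -0.958, 0.0], [-0.002, -0.001, -1.0]]
force: [0.8, -0.6, -0.3]
finger_gap: 0.974
grasp_force: 0.0
```

move_arm(
  targets="60 0 0 14 0 0 0;60 0 0 14 0 0 0;52 0 0 14 0 0 0;48 0 0 14 0 0 0;46 0 0 14 0 0 0;44 0 0 14 0 0 0;44 0 0 14 0 0 0",
)

```text
time_s: 36.7
position: [675.9, 43.0, 102.5]
eef_rot: [[0.958, 0.287, 0.0], [0.287, -0.958, 0.0], [0.0, 0.0, -1.0]]
force: [0.3, 0.9, 0.6]
finger_gap: 0.497
grasp_force: 0.5
```

move_arm(
  targets="44 0 0 3 0 0 0;44 0 0 5 0 0 0;43 0 0 5 0 0 0;42 0 0 5 0 0 0;42 0 0 5 0 0 0",
)

```text
time_s: 37.33
position: [676.5, 42.9, 98.4]
eef_rot: [[0.958, 0.287, 0.002], [0.287, -0.958, -0.001], [0.002, 0.001, -1.0]]
force: [0.5, 1.0, 5.5]
finger_gap: 0.477
grasp_force: 12.1
```

move_arm(
  targets="42 0 0 -5 0 0 0;42 0 0 -30 0 0 0;42 0 0 -65 0 0 0;42 0 0 -98 0 0 0;42 0 0 -98 0 0 0;42 0 0 -98 0 0 0",
)

```text
time_s: 38.08
position: [675.3, 43.0, 193.7]
eef_rot: [[0.958, 0.287, -0.003], [0.287, -0.958, 0.0], [-0.002, -0.001, -1.0]]
force: [-0.6, 0.2, -1.6]
finger_gap: 0.478
grasp_force: 12.1
```

```bash
cat >> h.py <<'E'
def cmap(cam,x0,x1,y0,y1,old=None):
    ch='@%#*+=-:. ';b=snapshot(cam).mean(2);L=[b]
    if old is not None:L=[old,b]
    for g in L:g*=145/np.median(g[y0:y1,x0:x1][g[y0:y1,x0:x1]>120])
    for y in range(y0,y1):print(y,' | '.join(''.join(ch[int(min(9,v/16))] for v in g[y,x0:x1]) for g in L))
E
python3 -c "
from h import *
st()
o=np.zeros((420,560));o[129:279,167:267]=cv2.resize(cv2.imread('pics/c6.png')[:,400:],(100,150),interpolation=cv2.INTER_AREA).mean(2)
cmap('scene',194,242,140,226,o)"
```

```text
t38.08 pos [675.3  43.  193.7] yaw -73.3 tilt [-0.003  0.   ] gap 42.1 gf 12.1 F [-0.6  0.2 -1.6] j6 1.17
140 %%%%%%%%#*****#%@%%%%@@%@@@@@%%@@@@@@@@*=======- | *#%%%%%%%%*+*%%%@%%%%%%%@@@@%%%@@%@@@%@*=======-
141 %%%%%%%#******#@%%%%@@@%@@@@@@@@@@@@@@@*===---=- | %%%%%%%%%%#++*%@@%%%%%%%@@@@%@%@@@@@@@@*===---=-
142 %@%%%%%#***##*#%@%%%#%%@@@@@%%%@@@@@@@@*==----== | %%#%%%%%%#****#@%%%%%%@%@@%@@%%@@@@@@@%*==-:--==
143 @%%%%%%%**##*#%%@%#*+*#%@@@@@%%%@@@%%@%+--:-=--= | %%%%%%%%#******%@%%%%%@@@@@@@%%%@@@%%%%+--:-=--=
144 %%%%%%%%#####%@@%%*==+*##%@@@%%%@@@@@@@+-::-==-: | %%%%%%%%****#*#%%%@@%@@@%@@@%@%@@@@@@@%+-::-+=-:
145 @@%%%%%%%%%%%%@%%*=-=+***#%@@%%@@@@@@@%=::.-+==: | %%%%%%%%#**##*#%%%%%@@@@@@@@%%%@@%@@@@%=::.-+==:
146 %%@%%%%%%%%@%%#**+===+****%%%%%%@@@@@%*=:.:=+==- | @@%%%@@%#*####%%@%%##%@@@@%@@@%@@@@@@@*-:..=+==-
147 %%@@%%%%%%%%%%+=====++*#**#@@%@@@@@@@%+:..:+*+=- | %%@%%%%%#####%%%@%*=++*%@@@@%@@%@@@@@%+:. :+*+=-
148 %%@%@%%%%%%%%%+----=+*****#%@@@@@@@%@%=:. :+*++= | %@%%%%%%##%%@%%%%*=---=*#%@@@%%@@@@@@%=:. :***+=
149 %%%%@%@%%%%%%%+----=*******#@@@@@@%@%*--:.-**+++ | %@@
[... 7243 characters left out ...]
:----=++++++*****+==+++:        |                 .:----=++++++*****+-=*++:       
220                .:----=+++++++****+==++++:        |                .:----=++++++++***+==*+++:       
221               .:----=++++++++***+--+++++:.       |               .:----=+*++++++****--+++++:       
222               .-----=++++++++***=-=+++++-.       |              ..-----=++++++++***=-=+++++-.      
223             ..:----=+++++++++**+==++++++=.       |             ..:----=++++++++++*+==++++++=.      
224           ...:----=++++++++++*+==+++++++=.       |           ...:-----++++++++++++==+++++++=.      
225          ...:----=++++++++++++=-++++++++=.       |          ...:----=+++++++++++*=-++++++++=.
```

move_arm(
  targets="43 0 0 25 0 0 0;43 0 0 45 0 0 0;43.5 0 0 55 0 0 0;44 0 0 65 0 0 0;44 0 0 75 0 0 0;44 0 0 85 0 0 0;44 0 0 92 0 0 0;44 0 0 95 0 0 0",
)

```text
time_s: 39.12
position: [675.8, 43.0, 99.9]
eef_rot: [[0.958, 0.287, -0.0], [0.287, -0.958, -0.0], [-0.0, -0.0, -1.0]]
force: [-0.7, -0.4, -0.4]
finger_gap: 0.498
grasp_force: 11.1
```

move_arm(
  targets="44 0 0 1.5 0 0 0;44 0 0 2.5 0 0 0;44 0 0 3 0 0 0;44 0 0 3 0 0 0",
)

```text
time_s: 39.62
position: [676.5, 43.0, 98.6]
eef_rot: [[0.958, 0.287, 0.003], [0.287, -0.958, -0.0], [0.002, 0.001, -1.0]]
force: [0.4, 0.6, 5.1]
finger_gap: 0.501
grasp_force: 11.1
```

move_arm(
  targets="45 0 0 0 0 0 0;46 0 0 0 0 0 0;46 0 0 0 0 0 0",
)

```text
time_s: 40.0
position: [676.1, 43.4, 98.3]
eef_rot: [[0.958, 0.287, 0.001], [0.287, -0.958, 0.001], [0.002, -0.0, -1.0]]
force: [-0.9, 2.9, 6.2]
finger_gap: 0.524
grasp_force: 2.9
```

```bash
python3 -c "
from h import *
st()
cmap('scene',194,242,176,236)"
```

```text
t40.00 pos [676.1  43.4  98.3] yaw -73.3 tilt [0.001 0.001] gap 46.2 gf 2.9 F [-0.9  2.9  6.2] j6 1.17
176 %%%%%%##%%%#%%%@%%##%%%#***#%@@@@@%%%%@@@+:.... 
177 #%%%%%##%%%%%%%%%##%%%%%%%#%@@@%%@%@%@@@%-...   
178 %%%%%%%%%%%%%%%%%%%%%%#%%%%%@@@@@%%@@@@%*: . .  
179 %%%%%%%%%%%%%%%%#%%%%%%%%%%%@@@@@@@@@@%%-.. . . 
180 %%%#%%%%#%%#%%###%%%%%%#%%%%%@@@%@%%%@#=:.. .   
181 #%#%%%%%%%%%%%##%%%%%%%%%%%@@%@@@%@%@#=...  .   
182 %%%#%%%#%%%%%#%%%%%#%%%%%%%%@@@@@@%%#=.     .  .
183 #%%%%%%%%%#%%#%%%%%%%%%%%%%%%@@%%%%%=. .  .     
184 %%%##%%#%%%%#%%%%%%%%%%%@%%%%%@@@@@*:. .   .    
185 %%%%%%####%%%%%%**%%%%%%%%%%@@@@@%%*:  .        
186 ##%%%%#**#%%%%%%*+*%%@%%@%%%@@@@@@@#:           
187 *##%#%%##%%%%%%%#***%%@%%%%#%@%%@@%*:.          
188 ##%%%%%%%%%%%%%##***#@%%%#*++#%@@%%-.           
189 %%%%%%%%%%%%@%%#****#%%%#*+++*#%@@#:            
190 @%%%%%%%%%%%@@#**#*#%%@%*=+****%%*-.            
191 @%@@%@%%%%%%%@#*###%%@@#+=+****##-.             
192 %%%%@@@@%%%@%@%#%%%%%@#+=+******=:              
193 %%@%@%@@%%%@%%%%%@%#**+==+******=:              
194 %%%%%%@@%@%%%%%@%%%*==--=+*******:     
[... 1482 characters left out ...]
+++-.      
223              .-********+++++***+==++++++=.      
224           ...:-+*******+++++***==+++++++=.      
225          ...:-=+*******+*++++*=-++++++*+=.      
226          ..:--=+*******+++++++-=++++++++=.      
227       .....:--=+*******+*++*+==++++++++++:      
228      .....:----=*******++++*==+++++++++++:      
229      ....:-----+******++*+++=+*++++++++++:     .
230   .......:----=+*******+**+==++++++++++++-... ..
231   .......:-:-=++*******+++==+++++++++++++=:::.:.
232  .........:-====+*******+=-+++++++++++++++--:-:.
233 ......... .-*+=+==+*****+-=+++++++++*+*++=-----:
234 ........ ..:****+=++++**==+++++++++*+++++=----:.
235 ........ ..:*******++++*++++++++++++++++=-----..
```

move_arm(
  targets="46 0 0 -0.7 0 0 0;46.5 0 0 -0.7 0 0 0;47 0 0 -0.7 0 0 0;47.5 0 0 -0.7 0 0 0;48 0 0 -0.7 0 0 0;49 0 0 -0.7 0 0 0;50 0 0 -0.7 0 0 0;51 0 0 -0.7 0 0 0",
)

```text
time_s: 41.05
position: [675.7, 42.9, 97.7]
eef_rot: [[0.958, 0.287, -0.001], [0.287, -0.958, -0.0], [-0.001, 0.0, -1.0]]
force: [0.3, 0.4, 2.1]
finger_gap: 0.58
grasp_force: 1.1
```

```bash
python3 -c "
from h import *
st()
cmap('scene',194,242,180,232,cv2.imread('pics/scene.png').mean(2))"
```

```text
t41.05 pos [675.7  42.9  97.7] yaw -73.3 tilt [-0.001 -0.   ] gap 51.1 gf 1.1 F [0.3 0.4 2.1] j6 1.17
180  .  .  :*@%@@@@@%@@@@@%%@%@@@@@@@@@@@@#=:..   .  | %%%#%%%%%%%%#%%%%%%%%%%%%%%@@@@%@%@@%@#=:.. .  .
181        .=#@@@@@@@@@@@@@%@@@@@@@@@@@@@#=. ..  ..  | %%%%%#%%%%%%%%#%%%%%#%%%%%%%%@@@@@@@@#=....     
182 . . .   .=#@@%%%%%%@@@@@@@@@@@@@@@@@#=. .....    | %%%%%%%%%%%%%%%%%%%%%%%%%%%%%@@@@%@%%=.  . ..   
183  ....    .-*@@%%#%%%@@@@@@@@%@@@@@#*=.. .     .  | #%%%%%%%%##%%#%%%#%%%%%%%%%@@@@@@@@%#:....      
184 . . ..   ..-*%%%@@%#%%@@@@%@@@@@#=-:......       | #%%##%%%%%%%%%%%%%%#%#%%@@%@@@@@@@%%*:.   .     
185 :  .   .   .:-=*%%%%%@@@@@@@@#*=-. .    ...      | %%%%%%####%%%%%%%%%%%%%%%%@%@@@@@@%%*: .        
186 :  . .    .. ..:--+**#%%%##*=-:... .  . ..       | ##%%#%#**#%#%%%%%#%%%%%%%%%%@%@@@@@%+:   .      
187 :.      . . ..   .---------:.........  .         | **#%%%#####%%%%%#*#%%%%@%%%@@@@@@@@%-.          
188 - .         .   .:-:::::::........               | ##%%%%%%%%%%%%%%#*+#%@%%%%##%@@@@@@%-           
189 -  .       .    :----------::....                | %%%%%%%
[... 3709 characters left out ...]
+++++**=-++*+++++=.       |          ...:-=********+++++**=-++++++++=.      
226         ...:-=+********++++**+-=++++++*++:       |         ...:--=********+*+++*+-=+++++++++:      
227       .....:-=+********++++*+==+++++++*++:       |       .....:--=+*******++++*+==++++++++++:      
228      .....:---=*********+++*==++++++++**+:       |      .....:---=+******+++++*==+++++++++++:      
229      ....-----=********+**++=+*++++++++*+:   ... |      ....:----=+*******+++++==*++++++++++:   . .
230   .. ....:----=*********+*+==+++++++++++*-... .. |   . .....:----=********++++==++++++++++++-... ..
231  ........:-:-=+**********+==++++++++*++*+=:::::. |  ........:-:-=+********+++==+++++++++++++=:::::.
```

move_arm(
  targets="52 0 0 -0.5 0 0 0;53 0 0 -0.5 0 0 0;54 0 0 -0.5 0 0 0;56 0 0 -0.5 0 0 0;60 0 0 -0.5 0 0 0;66 0 0 -0.5 0 0 0;74 0 0 -0.5 0 0 0;80 0 0 -0.5 0 0 0",
)

```text
time_s: 42.1
position: [675.9, 43.0, 98.5]
eef_rot: [[0.958, 0.287, 0.0], [0.287, -0.958, -0.0], [0.0, 0.0, -1.0]]
force: [-0.3, -0.2, -0.1]
finger_gap: 0.904
grasp_force: 0.0
```

```bash
python3 -c "
from h import *
st()
cmap('scene',194,242,180,226,cv2.imread('pics/scene.png').mean(2))"
```

```text
t42.10 pos [675.9  43.   98.5] yaw -73.3 tilt [ 0. -0.] gap 79.6 gf 0.0 F [-0.3 -0.2 -0.1] j6 1.17
180  .  .  :*@%@@@@@%@@@@@%%@%@@@@@@@@@@@@#=:..   .  | %%%%%%%%%%#%%%%%%@%#*****%%%@@@@@@@@@@@#-...  ..
181        .=#@@@@@@@@@@@@@%@@@@@@@@@@@@@#=. ..  ..  | #%#%%%%%%%%%%%##%%%#****#@@@@@@@@@@@@@%+:..     
182 . . .   .=#@@%%%%%%@@@@@@@@@@@@@@@@@#=. .....    | %%#%%%#%%%%%%%%%%%#####%@@@@%@@@@@@@@@%=..    . 
183  ....    .-*@@%%#%%%@@@@@@@@%@@@@@#*=.. .     .  | #%%%%%%%%%%%%%%%%%%%%%%@@@@@@@@@@@@@@%@-.    .  
184 . . ..   ..-*%%%@@%#%%@@@@%@@@@@#=-:......       | %%%%%%%%%%%%%%%%%%#%%%%%@@@@@@@@@@@@@%*: .    . 
185 :  .   .   .:-=*%%%%%@@@@@@@@#*=-. .    ...      | ##%%%%#**#%%%%%%%%%%%%%@@@@@@#*==*%%@=:.        
186 :  . .    .. ..:--+**#%%%##*=-:... .  . ..       | ##%%%%#**#%%%%%%%%%%%%%%%#**=-:..:---:.         
187 :.      . . ..   .---------:.........  .         | *#%%%%####%%%%@%%%%%%%%#=--:......              
188 - .         .   .:-:::::::........               | ##%%%%%%%%%%%%%%%%%%%@%*-::......     .         
189 -  .       .    :----------::....                | %%%%%%%%%%
[... 3076 characters left out ...]
*****++++++******+==*++:        |              .=*******++++++******+-=*++:       
220              :+*******++++++*****+==++++:        |              .=*******++++++*****+==++++:       
221              :+*******+++++******--+++++:.       |              .-********+++++*****--+++++:.      
222              :+*******+*++++****+-=*++++-.       |               :********+++++****+-=+++++-.      
223             .:+*******+++++*+**+=+++++++=.       |             ..-********+++++***+=+++++++=.      
224           ...-+*******+++*+****==+*+++++=.       |           ...:=********+++++***==+++++++=.      
225          ...:=+*******++++++**=-++*+++++=.       |          ...:-=********+++++**=-++++++++=.
```

The tongs are now sprung open, upright and free. I retract with the fingers fully open.

move_arm(
  targets="88 0 0 0 0 0 0;88 0 0 0 0 0 0;88 0 0 -5 0 0 0;88 0 0 -12 0 0 0;88 0 0 -25 0 0 0;88 0 0 -50 0 0 0;88 0 0 -90 0 0 0;88 0 0 -130 0 0 0",
)

```text
time_s: 43.15
position: [675.7, 43.0, 230.8]
eef_rot: [[0.958, 0.287, 0.001], [0.287, -0.958, -0.0], [0.001, 0.0, -1.0]]
force: [0.1, -0.2, -0.6]
finger_gap: 1.0
grasp_force: 0.0
```

move_arm(
  targets="88 0 0 -20 0 0 0;88 -40 0 -20 0 0 0;88 -90 0 -20 0 0 0;88 -140 20 -20 0 0 0;88 -190 60 -20 0 0 0;88 -210 80 -20 0 0 0;88 -210 80 -20 0 0 0",
)

```text
time_s: 44.02
position: [497.1, -95.3, 249.7]
eef_rot: [[0.959, 0.284, 0.001], [0.284, -0.959, -0.001], [0.001, 0.001, -1.0]]
force: [0.2, 0.6, -0.5]
finger_gap: 1.0
grasp_force: 0.0
```

```bash
python3 -c "
from h import *
st()
cmap('scene',198,240,180,228,cv2.imread('pics/scene.png').mean(2))
cmap('top',236,282,140,168,cv2.imread('pics/top.png').mean(2));blobs()"
```

```text
t44.02 pos [497.1 -95.3 249.7] yaw -73.5 tilt [ 0.001 -0.001] gap 88.1 gf 0.0 F [ 0.2  0.6 -0.5] j6 0.86
180 .  :*@%@@@@@%@@@@@%%@%@@@@@@@@@@@@#=:..    |    :*@@@@@@%@@%@@@%%%@%%%%%@@@@@@%#=:..   
181    .=#@@@@@@@@@@@@@%@@@@@@@@@@@@@#=. ..  . |    .=#%@@@@@@@@@@@@@%@@@@@@@@@%@@#=..     
182 .   .=#@@%%%%%%@@@@@@@@@@@@@@@@@#=. .....  |     .=#@@%%%%%@@@@@@@@@@@@@@@@@@#=..      
183 .    .-*@@%%#%%%@@@@@@@@%@@@@@#*=.. .      |      .-*@%%%##%%@@@@@@@@%%@%@@#*=.        
184 ..   ..-*%%%@@%#%%@@@@%@@@@@#=-:......     |       .-*%%@%%%%%@@@@@@%@@@@#=-:.         
185    .   .:-=*%%%%%@@@@@@@@#*=-. .    ...    |        .:-=*%%%%%@@@@@@@@#*=-.. .         
186  .    .. ..:--+**#%%%##*=-:... .  . ..     |           .:--+**#%%%#**=-:...            
187     . . ..   .---------:.........  .       |         .    .-=-===---:.. ....           
188         .   .:-:::::::........             |              .:-::-::::.....              
189        .    :----------::....              |       .     .:----------:...              
190     ..     .-==------====:.    .           |     ...     :===------=++=
[... 5911 characters left out ...]
. ...    
165       .:--=-=+***++==--:::::::::.:.          . |       .:--=-=+***++==--:::::::-:.:.  .  .     
166       .::-=+**++==--::::::::....               |       :::-=+**++==--::::::::....              
167       .:::-=+==--::::::::.:.                   |       .:::-=+=---::::::::...                  
top [228.2 231.8] [493.6 123.2] L 18.1 W 17.6 ang 34
top [323.6 173.8] [ 631.7 -118.7] L 25.0 W 16.2 ang 105
scene [265.2 309.1] [487.  129.2] L 21.4 W 17.6 ang 7
scene [357.5 222.3] [ 477.  -158.3] L 19.1 W 18.8 ang 1
scene [330.8 214.4] [ 534.4 -143.7] L 19.3 W 18.4 ang 15
scene [306.2 207.6] [ 588.3 -128.3] L 31.0 W 18.8 ang 15
scene [288.  204.5] [ 625.4 -112.2] L 23.6 W 14.0 ang 107
```

```bash
python3 -c "
from station import *
print(job_done())"
```

```text
the job is handed in; nothing more can be done
None
```

The job is handed in at about 44 s: the stick, cube and tablet lie in pockets 1, 2 and 3 within about 2 mm of centre, the broken lump is still on the plate, and the tongs stand upright in their stand after a second setting-down, because the first release left them raised and partly closed.

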